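# Build a sieve stack on the shaker

## Robot

A 7-joint arm with a two-finger parallel gripper is mounted at the origin on the work surface. World frame = base frame: x ahead of the robot, y to its left, z up, the work surface at z = 0. Lengths are in m, angles in rad, forces in N, time in s.
With the tool pointing down it reaches from about 0.425 to 0.925 m from the base axis. Payload 6.8 kg.
Tool frame: the origin (TCP) lies on the mounting face of the last link; the fingertips stand 173 mm ahead of it and the grasp point (between the pads) lies 155 mm ahead of it; z points along the fingers, y is the line along which they close (so a half turn about z gives the same grasp; the last joint's range is limited). The gripper opens to 85 mm and grips with 20 to 120 N. Pads are 22 mm wide; open, the fingers measure 114 mm over their backs; the gripper's body (76 mm by 85 mm) begins 54 mm behind the grasp point. The pads swing forward as they close: fully open they stand 13 mm farther back than shut.
Start: joints at [-1.3, 0.477, 0.022, 1.555, -0.011, 1.109, -0.083], TCP at [0.25, 0.627, 0.405] pointing down, gripper open.
Joint ranges: [-2.96, 2.96], [-0.34, 2.1], [-1.41, 1.46], [0.24, 2.44], [-1.37, 4.51], [0.17, 1.92], [-2.96, 2.96]. Speed limits (rad/s): [2.39, 2.39, 3.14, 3.14, 3.14, 3.14, 3.14].

## Interface

Orientations are given as a rotation vector (axis times angle).
In Python, from bench import r gives the robot as it stands.
- The arm moves only by the tool arm_command, never from a script. Its argument "plan" is a list of rows, each an object of numbers: "claw": the closure, from 0 (fully open) to 1 (shut); "tx", "ty", "tz": the shift along the tool's x, y, z in m; "ax", "ay", "az": the turn, a rotation vector about the tool's x, y, z in degrees. A call has exactly 10 rows; each row shifts and turns the commanded pose from where the row before left it, along the tool's axes as they then stand; what a row does not reach is not made up. A row lasts 1/12 s, in which the tool goes at most 41.7 mm and 7.16 degrees, less where a joint would pass 70% of its speed; a pose out of reach is approached as far as the arm can. A call is refused whole if a number of a shift passes 0.0417 or a number of a turn 7.16, either way. A call with a gripper value outside its range is refused whole. The fingers move at their own pace and stop on an object; "squeeze" is the grip in N (left out, the last holds). Time passes only in rows, so rows that do not move let the fingers close, or fill a call up. It gives the time, the measured TCP pose, the force, the opening and the grip force at its end, in the units of the state.
- r.get_obs(): the state, without advancing time (a new reading comes with each control period).
- r.grab_frame(name): name is "scene" or "side" or "wrist"; returns the picture (480x640x3 uint8, red, green, blue); there is no depth.
- r.camera_model(name): a dict with "fx", "fy", "cx", "cy" (pixels), "position" and "orientation" of the camera in the world; the wrist camera has in their place "tool_from_camera" (4x4, takes a point from camera to tool coordinates, whose origin is the TCP and whose axes are the flange's). Camera axes: x right, y up, looking along -z (the intrinsics and any distortion apply to the point x, -y, -z); pixel columns grow to the right and rows downward; lengths in m; the calibration is good to about 2 mm. The wrist camera is an equidistant fisheye: a pixel r from the principal point sees the ray r / f radians off the axis. A picture is of the moment at which its call begins: read the wrist's pose just before it. camera_model takes no time and is no camera call.
- r.hand_in(): hands the job in; it is judged then, once.
Trained networks look in the newest picture that a camera, given by its name, has taken for a name from the list of things; names that differ only in an ending like _2 or _b are one class to them, and where a whole thing is asked for, a point or a joint stands for the part that bears it (a point fixed in the world has none). Each returns a list of dicts, best first, with "confidence" (0 to 1); they miss things now and then, are a little off and sometimes report something else, mostly with a low value. They report only what shows in the picture. A call takes as long as a camera call. They do not tell look-alikes from the thing itself.
- r.boxes_of(target, camera): "location" ([x, y, z] in m, in the coordinates of the camera as it stood for that picture, good to about 4 mm: the middle of the surface that is visible of it).
- r.tip_of(target, camera): "location" ([x, y, z] in m, in the coordinates of the camera as it stood for that picture, good to about 4 mm: a listed point, or the origin of a listed thing).
The state is a dict: "clock": time; "joints": joint angles; "qvel": joint speeds; "tau": joint torques, N m; "tcp_pos": TCP position; "orientation": TCP orientation; "contact_force": force on the tool from outside, world axes, zero at the start; "moment": the same for the moment, N m; "grip_width": finger opening in m; "gripper_force": force on a finger pad.
Only numpy, scipy, OpenCV 4.12 (cv2) and the standard library are available. Lean on these libraries where they do the work, as an engineer would, in place of code of your own. Each camera call takes 0.05 s, during which the arm holds its last target. There are 200 camera calls.

## Task

Build the sieve stack on the shaker: the black receiver pan in the orange seat ring, then on it the blue sieve, the yellow sieve, the red sieve and the white lid on top, each upright and fully nested in the one below. Leave the green sieve, the glass dish and the amber jar where they are.

Things in the scene. Friction and masses are not known exactly. Their poses are not given: they have to be found in the camera images.
- seat (a point): On the axis of the orange ring on the shaker, 47 mm above the table: where the pan's origin lies once seated (spigot in the ring, shoulder on it). Shaker: fixed white box 140 x 140 x 38 mm, round steel plate on it, top at 45 mm, then the orange ring, 60 mm outside, 45 mm inside, top 55 mm above the table. z up; x, y along the box's sides.
- pan: Black plastic receiver pan, closed floor and no mesh, about 70 g. Origin at the centre of its underside. Shape: tapered spigot z = 0 (33 mm across) to 8 mm (41 mm across), straight body 52 mm across from z = 8 mm to the rim at 36 mm, open recess on top 45 mm across, 14 mm deep. z up; round, yaw irrelevant.
- sieve_blue: Blue plastic test sieve, the finest metal mesh inside, 60 g. Origin: centre of underside. Tapered spigot z = 0 (33 mm across) to 8 mm (41 mm across), straight body 52 mm across from z = 8 mm to the rim at 36 mm, open recess on top 45 mm across, 14 mm deep. Nested: spigot in the recess of the part below, shoulder (z = 8 mm) on its rim, origin 28 mm above that part's origin. z up; round, yaw irrelevant.
- sieve_yellow: Yellow plastic test sieve, medium metal mesh inside, 60 g. Origin: centre of underside. Tapered spigot z = 0 (33 mm across) to 8 mm (41 mm across), straight body 52 mm across from z = 8 mm to the rim at 36 mm, open recess on top 45 mm across, 14 mm deep. Nested: spigot in the recess of the part below, shoulder (z = 8 mm) on its rim, origin 28 mm above that part's origin. z up; round, yaw irrelevant.
- sieve_red: Red plastic test sieve, the coarsest metal mesh inside, 60 g. Origin: centre of underside. Tapered spigot z = 0 (33 mm across) to 8 mm (41 mm across), straight body 52 mm across from z = 8 mm to the rim at 36 mm, open recess on top 45 mm across, 14 mm deep. Nested: spigot in the recess of the part below, shoulder (z = 8 mm) on its rim, origin 28 mm above that part's origin. z up; round, yaw irrelevant.
- lid: White lid with a black knob, about 50 g. Origin at the centre of its underside: the same tapered spigot from z = 0 to 8 mm (33 to 41 mm across), disc 52 mm across from z = 8 to 18 mm, cylindrical knob 22 mm across from z = 18 to 40 mm. Nested: spigot in the recess of the part below, shoulder (z = 8 mm) on its rim, origin 28 mm above that part's origin. z up; round, yaw irrelevant.
- sieve_green: Green sieve of the same shape and size as the others, not wanted in this stack. To be left alone. Origin at the centre of its underside.
- dish: Round open glass dish, 60 mm across, 15 mm high, with a white filter disc in it. To be left alone. Origin at the centre of its underside.
- jar: Amber sample jar with a white cap, 40 mm across, 60 mm high. To be left alone. Origin at the centre of its underside.
- balance: Fixed grey laboratory balance, 140 x 140 x 48 mm, with a rectangular steel pan. Not used; an obstacle. Origin at the centre of its underside, x and y along its sides.
There are look-alikes about, which are no part of the job. Of the things shaped like the pan, the black one is meant.

How it is judged:
By the outcome, as a careful person would: the job done as asked, in the order asked, and still so for the second after the job is handed in, with the robot touching nothing.
It also fails if it takes over 144 s, if anything falls off the work surface, if the arm or the gripper's body presses on something with over 40 N, if the wrist force passes 120 N, or if a joint passes its speed limit or range.

## Working session

There is one attempt and no reset: what is moved stays moved. The work goes in short steps, Python scripts to look and compute and a tool call to move; the robot and the scene stay as the last step left them, time stands still between calls to the robot, and variables do not carry over. Pictures are saved under pics/ and viewed, at most 14 in all, crops included, and the job is handed in when it is done.

Besides the shell and the picture viewer there is one more tool, called after "Emit:" by a JSON object that holds its "fn" and its "kwargs". arm_command: Moves the arm, as the interface text tells. Its arguments: {"type":"object","properties":{"plan":{"type":"array","items":{"type":"object","properties":{"claw":{"type":"number"},"tx":{"type":"number"},"ty":{"type":"number"},"tz":{"type":"number"},"ax":{"type":"number"},"ay":{"type":"number"},"az":{"type":"number"}}}},"squeeze":{"type":"number"}},"required":["plan"]}

```bash
ls; mkdir -p pics; cat > h.py <<'E'
import numpy as np, cv2
from scipy.spatial.transform import Rotation as R
from bench import r
def T(name,obs=None):
    m=r.camera_model(name); M=np.eye(4)
    if 'tool_from_camera' in m:
        o=obs or r.get_obs(); W=np.eye(4); W[:3,:3]=R.from_rotvec(o['orientation']).as_matrix(); W[:3,3]=o['tcp_pos']
        return W@np.array(m['tool_from_camera'])
    q=np.array(m['orientation']); M[:3,:3]=(R.from_rotvec(q) if q.size==3 else R.from_quat(q)).as_matrix() if q.size!=9 else q.reshape(3,3)
    M[:3,3]=m['position']; return M
def w(M,p): return (M@np.r_[p,1])[:3]
def save(name,fn):
    im=r.grab_frame(name); cv2.imwrite('pics/'+fn,im[:,:,::-1]); return im
E
python3 - <<'E'
from h import *
o=r.get_obs(); print(o['clock'],o['tcp_pos'],o['orientation'],o['contact_force'],o['grip_width'])
for c in('scene','side','wrist'):
    print(c,{k:np.round(v,3).tolist() for k,v in r.camera_model(c).items() if not isinstance(v,str)})
    save(c,c+'0.png'); M=T(c,o)
    for t in 'seat pan sieve_blue sieve_yellow sieve_red lid sieve_green dish jar balance'.split():
        for d in r.tip_of(t,c): 
            if d['confidence']>.2: print(c,t,round(d['confidence'],2),np.round(w(M,d['location']),3))
print(r.get_obs()['clock'])
E
```

```text
pics
0.0 [0.2495285  0.62689359 0.40371171] [-5.91413474e-01 -3.08523167e+00  2.86685620e-03] [0.26128489 0.161134   0.2033538 ] 0.0851894489484496
scene {'fx': 521.647, 'fy': 521.647, 'cx': 313.977, 'cy': 231.619, 'position': [0.865, -0.441, 0.715], 'orientation': [0.693, 0.243, 0.647]}
scene seat 0.58 [0.457 0.31  0.049]
scene pan 0.81 [ 0.325 -0.215 -0.   ]
scene pan 0.58 [ 0.467 -0.148 -0.001]
scene sieve_blue 0.87 [ 0.647 -0.133  0.004]
scene sieve_yellow 0.96 [ 0.627  0.001 -0.003]
scene sieve_red 0.96 [ 0.459 -0.005  0.001]
scene sieve_red 0.43 [ 0.629  0.    -0.003]
scene lid 0.84 [0.47  0.122 0.002]
scene lid 0.59 [ 0.658 -0.257  0.002]
scene sieve_green 0.6 [0.634 0.143 0.001]
scene dish 0.89 [ 0.659 -0.258 -0.001]
scene jar 0.92 [ 0.626  0.275 -0.005]
scene balance 0.95 [ 0.475 -0.32  -0.001]
side {'fx': 515.387, 'fy': 515.387, 'cx': 327.696, 'cy': 229.598, 'position': [0.346, 0.672, 0.684], 'orientation': [0.12, -1.205, -2.73]}
side seat 0.85 [0.452 0.307 0.045]
side seat 0.42 [ 0.463  0.122 -0.001]
side pan 0.81 [ 0.33  -0.211 -0.001]
side pan 0.57 [ 0.462 -0.152 -0.   ]
[... 156 characters left out ...]
 [ 0.459 -0.008 -0.003]
side lid 0.58 [0.463 0.122 0.001]
side lid 0.42 [ 0.46  -0.01  -0.002]
side sieve_green 0.86 [0.632 0.147 0.   ]
side sieve_green 0.61 [ 0.65  -0.128  0.008]
side sieve_green 0.56 [0.627 0.276 0.002]
side dish 0.78 [ 0.655 -0.251 -0.004]
side dish 0.49 [ 0.622  0.008 -0.004]
side jar 0.78 [ 0.627  0.276 -0.001]
side balance 0.76 [ 0.479 -0.32  -0.004]
wrist {'fx': 371.648, 'fy': 371.648, 'cx': 327.436, 'cy': 237.668, 'tool_from_camera': [[0.001, 0.952, 0.306, 0.078], [1.0, -0.001, 0.001, -0.001], [0.001, 0.306, -0.952, 0.032], [0.0, 0.0, 0.0, 1.0]]}
wrist seat 0.59 [0.454 0.309 0.048]
wrist pan 0.9 [ 0.46  -0.148  0.002]
wrist sieve_red 0.6 [ 0.455 -0.013 -0.002]
1.65
```

View pics/scene0.png

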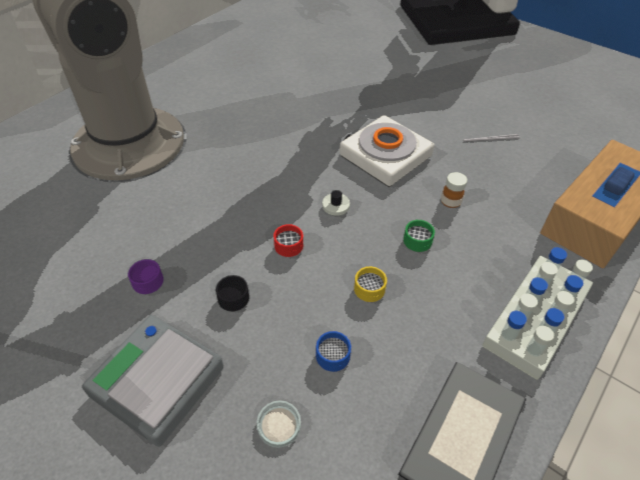

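View pics/side0.png

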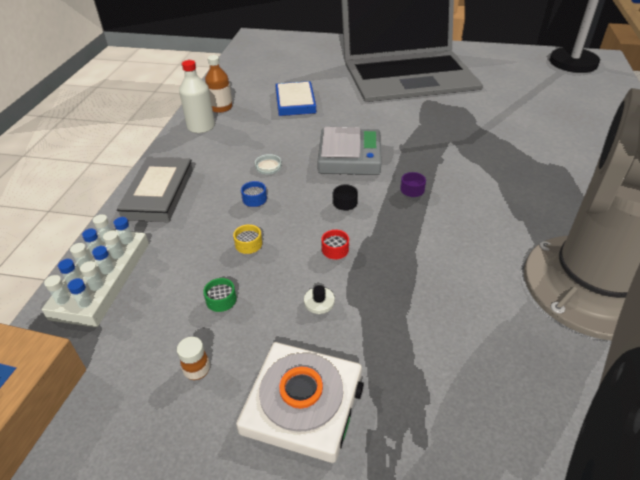

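The scene shows the black pan at about (232,293), blue (333,350), yellow (370,284), red (288,240), lid (336,205) and the orange ring (388,137). The purple pan at (146,276) is the look-alike. The side view agrees with these positions and all the parts stand upright.

I'll go above the seat first.

Emit:
{"fn": "arm_command", "kwargs": {"plan": [{"tx": -0.031, "ty": -0.022, "tz": 0.005}, {"tx": -0.031, "ty": -0.022, "tz": 0.005}, {"tx": -0.031, "ty": -0.022, "tz": 0.005}, {"tx": -0.031, "ty": -0.022, "tz": 0.005}, {"tx": -0.031, "ty": -0.022, "tz": 0.005}, {"tx": -0.031, "ty": -0.022, "tz": 0.005}, {"tx": -0.031, "ty": -0.022, "tz": 0.005}, {"tx": -0.031, "ty": -0.022, "tz": 0.005}, {"tx": -0.031, "ty": -0.022, "tz": 0.005}, {"tx": -0.029, "ty": -0.022, "tz": 0.005}]}}

```text
invalid input at $.plan[0]: expected keys claw, tx, ty, tz, ax, ay, az
```

```bash
cat >> h.py <<'E'
def go(xyz,zoff=0.155):
    "tool-frame shift to put the grasp point at xyz (world)"
    o=r.get_obs(); Rm=R.from_rotvec(o['orientation']).as_matrix()
    d=np.array(xyz)-(np.array(o['tcp_pos'])+zoff*Rm[:,2])
    print('t',round(o['clock'],2),'grasp',np.round(np.array(o['tcp_pos'])+zoff*Rm[:,2],4),'shift mm',np.round(1e3*Rm.T@d,1),'|d|',round(1e3*np.linalg.norm(d)),'down',np.round(Rm[:,2],4),'grip',round(o['grip_width'],4),round(o['gripper_force'],1),'F',np.round(o['contact_force'],1))
def proj(name,M,P):
    m=r.camera_model(name); p=(np.linalg.inv(M)@np.c_[P,np.ones(len(P))].T)[:3].T*[1,-1,-1]
    if name=='wrist':
        rho=np.hypot(p[:,0],p[:,1]); s=np.arctan2(rho,p[:,2])/np.maximum(rho,1e-9)
        q=p[:,:2]*s[:,None]
    else: q=p[:,:2]/p[:,2:]
    return q*m['fx']+[m['cx'],m['cy']]
def circ(c,z,d,n=90):
    a=np.linspace(0,2*np.pi,n,endpoint=False); return np.c_[c[0]+d/2*np.cos(a),c[1]+d/2*np.sin(a),np.full(n,z)]
HS={'orange':(8,16,120,60),'blue':(105,125,120,40),'yellow':(18,32,120,60),'red':(173,5,120,50),'black':None}
def mask(im,col):
    h=cv2.cvtColor(im,cv2.COLOR_RGB2HSV).astype(int)
    if col=='black': return (h[:,:,2]<45)
    if col=='white': return (h[:,:,2]>150)&(h[:,:,1]<60)
    a,b,s,v=HS[col]; hh=h[:,:,0]; m=((hh>=a)&(hh<=b)) if a<b else ((hh>=a)|(hh<=b))
    return m&(h[:,:,1]>s)&(h[:,:,2]>v)
def fit(im,name,M,col,c0,parts):
    "fit x,y of a stack of circles (z,d) silhouette hull to colour mask"
    from scipy.optimize import minimize
    m=mask(im,col).astype(np.uint8)
    def hull(c):
        return cv2.convexHull(proj(name,M,np.vstack([circ(c,z,d) for z,d in parts])).astype(np.float32))
    lab=cv2.connectedComponentsWithStats(cv2.morphologyEx(m,cv2.MORPH_CLOSE,np.ones((3,3))))
    ctr=hull(c0).reshape(-1,2).mean(0)
    k=[i for i in range(1,lab[0]) if lab[2][i,4]>100]; 
    k=min(k,key=lambda i:np.linalg.norm(lab[3][i]-ctr)); pts=np.argwhere(lab[1]==k)[:,::-1].astype(np.int32)
    H=cv2.convexHull(pts).reshape(-1,2).astype(np.float32)
    def cost(c):
        h=hull(c); e=np.array([cv2.pointPolygonTest(h,(float(x),float(y)),True) for x,y in H]); return np.mean(np.minimum(np.abs(e),6)**2)
    s=minimize(cost,c0,method='Nelder-Mead',options=dict(initial_simplex=np.array([c0,c0+np.array([.006,0]),c0+np.array([0,.006])]),xatol=1e-5,fatol=1e-4))
    print(name,col,'xy',np.round(s.x,4),'rms px',round(s.fun**.5,2),'bbox',H.min(0),H.max(0)); return s.x
BODY=lambda z:[(z+.008,.052),(z+.036,.052)]
E
python3 - <<'E'
from h import *
go([.4545,.309,.2])
o=r.get_obs(); im=save('wrist','w1.png'); M=T('wrist',o)
fit(im,'wrist',M,'orange',np.array([.4545,.309]),[(.045,.06),(.055,.06)])
for d in r.tip_of('seat','wrist')[:1]: print(w(M,d['location']))
for c in ('scene','side'):
    i2=r.grab_frame(c); M=T(c)
    if c=='side': pass
    fit(i2,c,M,'orange',np.array([.4545,.309]),[(.045,.06),(.055,.06)])
    for n,p in dict(blue=(.65,-.131),yellow=(.627,.003),red=(.459,-.008),black=(.464,-.15)).items(): fit(i2,c,M,n,np.array(p),BODY(0))
    fit(i2,c,M,'white',np.array([.466,.122]),[(.008,.052),(.018,.052)])
go([.464,-.15,.145])
E
```

```text
t 1.65 grasp [0.2496 0.6272 0.2497] shift mm [-308.  -219.9   49.7] |d| 382 down [-0.  0. -1.] grip 0.0854 0.0 F [-0.3 -0.1  0.4]
wrist orange xy [0.4545 0.309 ] rms px 1.96 bbox [146. 419.] [177. 449.]
[0.45458173 0.30581093 0.04883905]
scene orange xy [0.4561 0.306 ] rms px 0.66 bbox [373. 127.] [402. 148.]
scene blue xy [ 0.6514 -0.1304] rms px 0.78 bbox [316. 331.] [350. 370.]
scene yellow xy [0.6247 0.0036] rms px 0.49 bbox [354. 266.] [386. 301.]
scene red xy [ 0.4605 -0.0088] rms px 0.46 bbox [273. 224.] [302. 256.]
scene black xy [ 0.4635 -0.1499] rms px 1.27 bbox [216. 276.] [248. 310.]
scene white xy [0.4605 0.1238] rms px 1.48 bbox [336. 194.] [349. 212.]
side orange xy [0.4549 0.3076] rms px 0.65 bbox [279. 366.] [322. 408.]
side blue xy [ 0.65   -0.1281] rms px 0.72 bbox [241. 182.] [266. 206.]
side yellow xy [0.6233 0.006 ] rms px 0.42 bbox [233. 224.] [261. 253.]
side red xy [ 0.459  -0.0066] rms px 0.46 bbox [321. 229.] [348. 259.]
side black xy [ 0.4617 -0.1455] rms px 1.42 bbox [334. 185.] [356. 209.]
side white xy [0.466 0.122] rms px 6.0 bbox [267. 212.] [375. 331.]
t 1.85 grasp [0.2496 0.6272 0.2497] shift mm [-486.6 -642.8  104.7] |d| 813 down [ 0. -0. -1.] grip 0.0852 0.0 F [ 0.2  0.4 -0.2]
```

Emit:
{"fn": "arm_command", "kwargs": {"plan": [{"claw": 0, "tx": -0.031, "ty": -0.022, "tz": 0.005, "ax": 0, "ay": 0, "az": 0}, {"claw": 0, "tx": -0.031, "ty": -0.022, "tz": 0.005, "ax": 0, "ay": 0, "az": 0}, {"claw": 0, "tx": -0.031, "ty": -0.022, "tz": 0.005, "ax": 0, "ay": 0, "az": 0}, {"claw": 0, "tx": -0.031, "ty": -0.022, "tz": 0.005, "ax": 0, "ay": 0, "az": 0}, {"claw": 0, "tx": -0.031, "ty": -0.022, "tz": 0.005, "ax": 0, "ay": 0, "az": 0}, {"claw": 0, "tx": -0.031, "ty": -0.022, "tz": 0.005, "ax": 0, "ay": 0, "az": 0}, {"claw": 0, "tx": -0.031, "ty": -0.022, "tz": 0.005, "ax": 0, "ay": 0, "az": 0}, {"claw": 0, "tx": -0.031, "ty": -0.022, "tz": 0.005, "ax": 0, "ay": 0, "az": 0}, {"claw": 0, "tx": -0.031, "ty": -0.022, "tz": 0.005, "ax": 0, "ay": 0, "az": 0}, {"claw": 0, "tx": -0.029, "ty": -0.022, "tz": 0.005, "ax": 0, "ay": 0, "az": 0}]}}

```text
clock: 2.68
tcp_pos: [0.4554, 0.307, 0.3548]
orientation: [0.592, 3.085, 0.001]
contact_force: [0.6, -0.1, 0.2]
grip_width: 0.0856
gripper_force: 0.0
```

```bash
python3 - <<'E'
from h import *
go([.4555,.308,.2])
o=r.get_obs(); im=save('wrist','w2.png'); M=T('wrist',o)
fit(im,'wrist',M,'orange',np.array([.4545,.309]),[(.045,.06),(.055,.06)])
go([.463,-.149,.145])
E
```

```text
t 2.68 grasp [0.4555 0.3071 0.1998] shift mm [ 0.4  0.8 -0.2] |d| 1 down [ 8.e-04  5.e-04 -1.e+00] grip 0.0856 0.0 F [ 0.6 -0.1  0.2]
wrist orange xy [0.4538 0.3069] rms px 1.32 bbox [290. 186.] [367. 261.]
t 2.73 grasp [0.4596 0.2986 0.1989] shift mm [-172.6 -412.7   56.1] |d| 451 down [ 0.0017 -0.0049 -1.    ] grip 0.0858 0.0 F [ 2.8 -7.3 -0.2]
```

Emit:
{"fn": "arm_command", "kwargs": {"plan": [{"claw": 0, "tx": -0.015, "ty": -0.036, "tz": 0.005, "ax": 0, "ay": 0, "az": 0}, {"claw": 0, "tx": -0.015, "ty": -0.036, "tz": 0.005, "ax": 0, "ay": 0, "az": 0}, {"claw": 0, "tx": -0.015, "ty": -0.036, "tz": 0.005, "ax": 0, "ay": 0, "az": 0}, {"claw": 0, "tx": -0.015, "ty": -0.036, "tz": 0.005, "ax": 0, "ay": 0, "az": 0}, {"claw": 0, "tx": -0.015, "ty": -0.036, "tz": 0.005, "ax": 0, "ay": 0, "az": 0}, {"claw": 0, "tx": -0.015, "ty": -0.036, "tz": 0.005, "ax": 0, "ay": 0, "az": 0}, {"claw": 0, "tx": -0.015, "ty": -0.036, "tz": 0.005, "ax": 0, "ay": 0, "az": 0}, {"claw": 0, "tx": -0.015, "ty": -0.036, "tz": 0.005, "ax": 0, "ay": 0, "az": 0}, {"claw": 0, "tx": -0.015, "ty": -0.036, "tz": 0.005, "ax": 0, "ay": 0, "az": 0}, {"claw": 0, "tx": -0.015, "ty": -0.036, "tz": 0.005, "ax": 0, "ay": 0, "az": 0}]}}

```text
clock: 3.57
tcp_pos: [0.4605, -0.0827, 0.3049]
orientation: [0.591, 3.085, 0.001]
contact_force: [0.5, -0.2, 0.5]
grip_width: 0.0851
gripper_force: 0.0
```

Emit:
{"fn": "arm_command", "kwargs": {"plan": [{"claw": 0, "tx": -0.011, "ty": -0.028, "tz": 0.003, "ax": 0, "ay": 0, "az": 0}, {"claw": 0, "tx": -0.008, "ty": -0.018, "tz": 0.002, "ax": 0, "ay": 0, "az": 0}, {"claw": 0, "tx": -0.005, "ty": -0.011, "tz": 0, "ax": 0, "ay": 0, "az": 0}, {"claw": 0, "tx": -0.002, "ty": -0.005, "tz": 0, "ax": 0, "ay": 0, "az": 0}, {"claw": 0, "tx": 0, "ty": 0, "tz": 0, "ax": 0, "ay": 0, "az": 0}, {"claw": 0, "tx": 0, "ty": 0, "tz": 0, "ax": 0, "ay": 0, "az": 0}, {"claw": 0, "tx": 0, "ty": 0, "tz": 0, "ax": 0, "ay": 0, "az": 0}, {"claw": 0, "tx": 0, "ty": 0, "tz": 0, "ax": 0, "ay": 0, "az": 0}, {"claw": 0, "tx": 0, "ty": 0, "tz": 0, "ax": 0, "ay": 0, "az": 0}, {"claw": 0, "tx": 0, "ty": 0, "tz": 0, "ax": 0, "ay": 0, "az": 0}]}}

```text
clock: 4.4
tcp_pos: [0.462, -0.1476, 0.2997]
orientation: [0.589, 3.086, 0.0]
contact_force: [-0.4, 0.3, -1.2]
grip_width: 0.0855
gripper_force: 0.0
```

```bash
python3 - <<'E'
from h import *
o=r.get_obs(); im=save('wrist','w3.png'); M=T('wrist',o)
c=fit(im,'wrist',M,'black',np.array([.463,-.149]),BODY(0))
print([np.round(w(M,d['location']),4) for d in r.tip_of('pan','wrist')[:2]])
go([c[0],c[1],.024])
E
```

```text
wrist black xy [ 0.4614 -0.148 ] rms px 3.47 bbox [292. 198.] [364. 273.]
[array([ 0.3266, -0.2122, -0.0025])]
t 4.5 grasp [ 0.4619 -0.1479  0.1447] shift mm [  0.5  -0.2 120.7] |d| 121 down [ 0.e+00  1.e-04 -1.e+00] grip 0.0856 0.0 F [-0.6 -0.4  0. ]
```

View pics/w3.png

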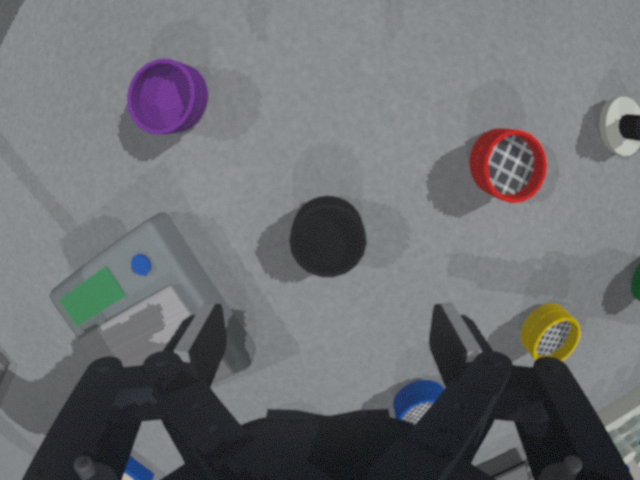

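Pan centred at (328,236), between the fingers; the balance and its neighbours are clear. Descend and grip.

Emit:
{"fn": "arm_command", "kwargs": {"plan": [{"claw": 0, "tx": 0, "ty": 0, "tz": 0.03, "ax": 0, "ay": 0, "az": 0}, {"claw": 0, "tx": 0, "ty": 0, "tz": 0.03, "ax": 0, "ay": 0, "az": 0}, {"claw": 0, "tx": 0, "ty": 0, "tz": 0.025, "ax": 0, "ay": 0, "az": 0}, {"claw": 0, "tx": 0, "ty": 0, "tz": 0.018, "ax": 0, "ay": 0, "az": 0}, {"claw": 0, "tx": 0, "ty": 0, "tz": 0.01, "ax": 0, "ay": 0, "az": 0}, {"claw": 0, "tx": 0, "ty": 0, "tz": 0.005, "ax": 0, "ay": 0, "az": 0}, {"claw": 0, "tx": 0, "ty": 0, "tz": 0.003, "ax": 0, "ay": 0, "az": 0}, {"claw": 0, "tx": 0, "ty": 0, "tz": 0, "ax": 0, "ay": 0, "az": 0}, {"claw": 0.3, "tx": 0, "ty": 0, "tz": 0, "ax": 0, "ay": 0, "az": 0}, {"claw": 0.3, "tx": 0, "ty": 0, "tz": 0, "ax": 0, "ay": 0, "az": 0}], "squeeze": 30}}

```text
clock: 5.33
tcp_pos: [0.4623, -0.1484, 0.1796]
orientation: [0.591, 3.084, 0.0]
contact_force: [0.2, -0.1, 0.9]
grip_width: 0.0638
gripper_force: 0.0
```

Emit:
{"fn": "arm_command", "kwargs": {"plan": [{"claw": 0.5, "tx": 0, "ty": 0, "tz": 0, "ax": 0, "ay": 0, "az": 0}, {"claw": 0.6, "tx": 0, "ty": 0, "tz": 0, "ax": 0, "ay": 0, "az": 0}, {"claw": 0.6, "tx": 0, "ty": 0, "tz": 0, "ax": 0, "ay": 0, "az": 0}, {"claw": 0.6, "tx": 0, "ty": 0, "tz": 0, "ax": 0, "ay": 0, "az": 0}, {"claw": 0.6, "tx": 0, "ty": 0, "tz": 0, "ax": 0, "ay": 0, "az": 0}, {"claw": 0.6, "tx": 0, "ty": 0, "tz": 0, "ax": 0, "ay": 0, "az": 0}, {"claw": 0.6, "tx": 0, "ty": 0, "tz": 0, "ax": 0, "ay": 0, "az": 0}, {"claw": 0.6, "tx": 0, "ty": 0, "tz": 0, "ax": 0, "ay": 0, "az": 0}, {"claw": 0.6, "tx": 0, "ty": 0, "tz": 0, "ax": 0, "ay": 0, "az": 0}, {"claw": 0.6, "tx": 0, "ty": 0, "tz": 0, "ax": 0, "ay": 0, "az": 0}], "squeeze": 30}}

```text
clock: 6.17
tcp_pos: [0.4623, -0.1484, 0.1797]
orientation: [0.591, 3.084, 0.0]
contact_force: [-2.1, 1.2, 7.3]
grip_width: 0.0515
gripper_force: 30.0
```

```bash
python3 - <<'E'
from h import *
o=r.get_obs(); im=save('wrist','w4.png'); M=T('wrist',o)
go([.4545,.307,.18])
E
```

```text
t 6.22 grasp [ 0.4626 -0.1484  0.0247] shift mm [ 175.7  420.2 -155.3] |d| 481 down [ 0.0017 -0.     -1.    ] grip 0.0513 30.0 F [-1.2  0.2  6.5]
```

View pics/w4.png

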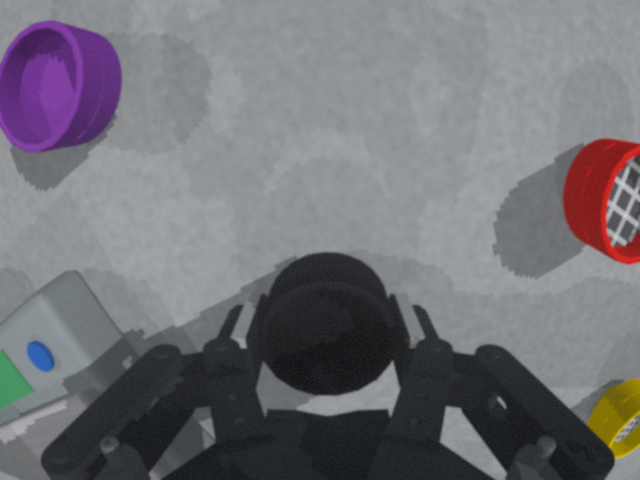

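Emit:
{"fn": "arm_command", "kwargs": {"plan": [{"claw": 0.6, "tx": 0, "ty": 0, "tz": -0.04, "ax": 0, "ay": 0, "az": 0}, {"claw": 0.6, "tx": 0, "ty": 0, "tz": -0.04, "ax": 0, "ay": 0, "az": 0}, {"claw": 0.6, "tx": 0, "ty": 0, "tz": -0.04, "ax": 0, "ay": 0, "az": 0}, {"claw": 0.6, "tx": 0.008, "ty": 0.018, "tz": -0.035, "ax": 0, "ay": 0, "az": 0}, {"claw": 0.6, "tx": 0.0157, "ty": 0.0375, "tz": 0, "ax": 0, "ay": 0, "az": 0}, {"claw": 0.6, "tx": 0.0157, "ty": 0.0375, "tz": 0, "ax": 0, "ay": 0, "az": 0}, {"claw": 0.6, "tx": 0.0157, "ty": 0.0375, "tz": 0, "ax": 0, "ay": 0, "az": 0}, {"claw": 0.6, "tx": 0.0157, "ty": 0.0375, "tz": 0, "ax": 0, "ay": 0, "az": 0}, {"claw": 0.6, "tx": 0.0157, "ty": 0.0375, "tz": 0, "ax": 0, "ay": 0, "az": 0}, {"claw": 0.6, "tx": 0.0157, "ty": 0.0375, "tz": 0, "ax": 0, "ay": 0, "az": 0}]}}

```text
clock: 7.05
tcp_pos: [0.4561, 0.117, 0.3343]
orientation: [0.592, 3.085, 0.001]
contact_force: [2.3, -0.0, -0.9]
grip_width: 0.0511
gripper_force: 32.2
```

Emit:
{"fn": "arm_command", "kwargs": {"plan": [{"claw": 0.6, "tx": 0.0155, "ty": 0.037, "tz": 0, "ax": 0, "ay": 0, "az": 0}, {"claw": 0.6, "tx": 0.0155, "ty": 0.037, "tz": 0, "ax": 0, "ay": 0, "az": 0}, {"claw": 0.6, "tx": 0.0155, "ty": 0.037, "tz": 0, "ax": 0, "ay": 0, "az": 0}, {"claw": 0.6, "tx": 0.013, "ty": 0.031, "tz": 0, "ax": 0, "ay": 0, "az": 0}, {"claw": 0.6, "tx": 0.008, "ty": 0.02, "tz": 0, "ax": 0, "ay": 0, "az": 0}, {"claw": 0.6, "tx": 0.004, "ty": 0.01, "tz": 0, "ax": 0, "ay": 0, "az": 0}, {"claw": 0.6, "tx": 0.002, "ty": 0.005, "tz": 0, "ax": 0, "ay": 0, "az": 0}, {"claw": 0.6, "tx": 0, "ty": 0, "tz": 0, "ax": 0, "ay": 0, "az": 0}, {"claw": 0.6, "tx": 0, "ty": 0, "tz": 0, "ax": 0, "ay": 0, "az": 0}, {"claw": 0.6, "tx": 0, "ty": 0, "tz": 0, "ax": 0, "ay": 0, "az": 0}]}}

```text
clock: 7.88
tcp_pos: [0.4544, 0.3048, 0.3337]
orientation: [0.596, 3.085, -0.002]
contact_force: [0.6, -1.0, -0.1]
grip_width: 0.0515
gripper_force: 32.2
```

```bash
python3 - <<'E'
from h import *
save('wrist','w5.png'); o=r.get_obs(); im=save('side','s5.png'); M=T('side')
z=o['tcp_pos'][2]-.155-.024
fit(im,'side',M,'orange',np.array([.4549,.3076]),[(.045,.06),(.055,.06)])
im=save('scene','c5.png'); M=T('scene')
fit(im,'scene',M,'orange',np.array([.4549,.3076]),[(.045,.06),(.055,.06)])
fit(im,'scene',M,'black',np.array(o['tcp_pos'][:2]),BODY(z))
go([.455,.307,.071])
a=cv2.imread('pics/s5.png')[150:450,150:450]; b=cv2.imread('pics/c5.png')[0:300,220:520]
cv2.imwrite('pics/j5.png',cv2.resize(np.hstack([a,b]),(800,400)))
E
```

```text
side orange xy [0.4548 0.3076] rms px 0.66 bbox [279. 366.] [322. 408.]
scene orange xy [0.4559 0.3061] rms px 0.66 bbox [373. 127.] [402. 148.]
scene black xy [0.4519 0.299 ] rms px 4.67 bbox [366.   0.] [518.  98.]
t 8.03 grasp [0.4543 0.3055 0.1788] shift mm [-1.000e-01  1.700e+00  1.078e+02] |d| 108 down [ 1.e-04 -3.e-04 -1.e+00] grip 0.0509 32.2 F [-0.  -0.3 -1.3]
```

View pics/j5.png

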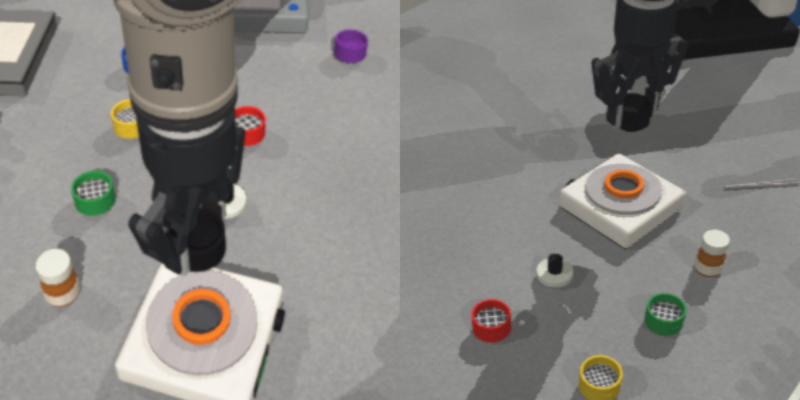

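Pan held upright, above the ring. I'll lower it in.

Emit:
{"fn": "arm_command", "kwargs": {"plan": [{"claw": 0.6, "tx": 0, "ty": 0.0015, "tz": 0.03, "ax": 0, "ay": 0, "az": 0}, {"claw": 0.6, "tx": 0, "ty": 0, "tz": 0.03, "ax": 0, "ay": 0, "az": 0}, {"claw": 0.6, "tx": 0, "ty": 0, "tz": 0.02, "ax": 0, "ay": 0, "az": 0}, {"claw": 0.6, "tx": 0, "ty": 0, "tz": 0.012, "ax": 0, "ay": 0, "az": 0}, {"claw": 0.6, "tx": 0, "ty": 0, "tz": 0.006, "ax": 0, "ay": 0, "az": 0}, {"claw": 0.6, "tx": 0, "ty": 0, "tz": 0.004, "ax": 0, "ay": 0, "az": 0}, {"claw": 0.6, "tx": 0, "ty": 0, "tz": 0.003, "ax": 0, "ay": 0, "az": 0}, {"claw": 0.6, "tx": 0, "ty": 0, "tz": 0.001, "ax": 0, "ay": 0, "az": 0}, {"claw": 0.6, "tx": 0, "ty": 0, "tz": 0, "ax": 0, "ay": 0, "az": 0}, {"claw": 0.6, "tx": 0, "ty": 0, "tz": 0, "ax": 0, "ay": 0, "az": 0}]}}

```text
clock: 8.87
tcp_pos: [0.4548, 0.3085, 0.2285]
orientation: [0.591, 3.085, 0.002]
contact_force: [0.1, 0.4, 0.0]
grip_width: 0.0518
gripper_force: 32.2
```

```bash
python3 - <<'E'
from h import *
go([.455,.307,.0715]); print(r.get_obs()['moment'])
E
```

```text
t 8.87 grasp [0.455  0.3087 0.0735] shift mm [-0.6 -1.5  2. ] |d| 3 down [ 0.0011  0.001  -1.    ] grip 0.0518 32.2 F [0.1 0.4 0. ]
[-0.03551095  0.00578045 -0.07682752]
```

Emit:
{"fn": "arm_command", "kwargs": {"plan": [{"claw": 0.6, "tx": 0, "ty": -0.0005, "tz": 0.001, "ax": 0, "ay": 0, "az": 0}, {"claw": 0.6, "tx": 0, "ty": -0.0005, "tz": 0.001, "ax": 0, "ay": 0, "az": 0}, {"claw": 0.6, "tx": 0, "ty": 0, "tz": 0.0005, "ax": 0, "ay": 0, "az": 0}, {"claw": 0.6, "tx": 0, "ty": 0, "tz": 0, "ax": 0, "ay": 0, "az": 0}, {"claw": 0.6, "tx": 0, "ty": 0, "tz": 0, "ax": 0, "ay": 0, "az": 0}, {"claw": 0.3, "tx": 0, "ty": 0, "tz": 0, "ax": 0, "ay": 0, "az": 0}, {"claw": 0.2, "tx": 0, "ty": 0, "tz": 0, "ax": 0, "ay": 0, "az": 0}, {"claw": 0.2, "tx": 0, "ty": 0, "tz": 0, "ax": 0, "ay": 0, "az": 0}, {"claw": 0.1, "tx": 0, "ty": 0, "tz": 0, "ax": 0, "ay": 0, "az": 0}, {"claw": 0.1, "tx": 0, "ty": 0, "tz": 0, "ax": 0, "ay": 0, "az": 0}]}}

```text
clock: 9.7
tcp_pos: [0.4541, 0.3073, 0.2251]
orientation: [-0.592, -3.085, 0.0]
contact_force: [-0.3, -0.9, 0.3]
grip_width: 0.077
gripper_force: 0.0
```

Emit:
{"fn": "arm_command", "kwargs": {"plan": [{"claw": 0, "tx": 0, "ty": 0, "tz": -0.01, "ax": 0, "ay": 0, "az": 0}, {"claw": 0, "tx": 0, "ty": 0, "tz": -0.02, "ax": 0, "ay": 0, "az": 0}, {"claw": 0, "tx": 0, "ty": 0, "tz": -0.03, "ax": 0, "ay": 0, "az": 0}, {"claw": 0, "tx": 0, "ty": 0, "tz": -0.03, "ax": 0, "ay": 0, "az": 0}, {"claw": 0, "tx": 0, "ty": 0, "tz": -0.02, "ax": 0, "ay": 0, "az": 0}, {"claw": 0, "tx": 0, "ty": 0, "tz": -0.01, "ax": 0, "ay": 0, "az": 0}, {"claw": 0, "tx": 0, "ty": 0, "tz": -0.005, "ax": 0, "ay": 0, "az": 0}, {"claw": 0, "tx": 0, "ty": 0, "tz": 0, "ax": 0, "ay": 0, "az": 0}, {"claw": 0, "tx": 0, "ty": 0, "tz": 0, "ax": 0, "ay": 0, "az": 0}, {"claw": 0, "tx": 0, "ty": 0, "tz": 0, "ax": 0, "ay": 0, "az": 0}]}}

```text
clock: 10.53
tcp_pos: [0.4537, 0.3071, 0.3487]
orientation: [-0.591, -3.084, 0.003]
contact_force: [-0.8, -0.3, -0.1]
grip_width: 0.0856
gripper_force: 0.0
```

```bash
cat >> h.py <<'E'
def look(tag,cols):
    "cols: list of (camera,colour,xy,z) ; fit bodies, save joined crop"
    o=r.get_obs(); ims={c:r.grab_frame(c) for c in ('wrist','scene','side')}
    out={}
    for cam,col,xy,z in cols: out.setdefault(col,[]).append(fit(ims[cam],cam,T(cam,o) if cam=='wrist' else T(cam),col,np.array(xy),BODY(z)))
    a=ims['side'][220:460,180:420]; b=ims['scene'][30:270,270:510]; c=ims['wrist'][100:400,170:470]
    cv2.imwrite('pics/'+tag+'.png',np.hstack([cv2.resize(x,(260,260)) for x in (a,b,c)])[:,:,::-1]); return out
E
python3 - <<'E'
from h import *
o=look('j6',[('wrist','black',(.455,.307),.047),('wrist','orange',(.455,.307),.01),('side','black',(.455,.307),.047),('scene','black',(.455,.307),.047)])
go([.651,-.130,.15])
E
```

```text
wrist black xy [0.462  0.3021] rms px 3.95 bbox [296. 208.] [364. 271.]
wrist orange xy [0.4555 0.309 ] rms px 3.36 bbox [291. 190.] [369. 236.]
side black xy [0.4534 0.3084] rms px 1.83 bbox [283. 359.] [318. 400.]
scene black xy [0.4555 0.3064] rms px 1.44 bbox [376. 117.] [400. 142.]
t 10.68 grasp [0.4537 0.307  0.1941] shift mm [-345.  -333.    44.4] |d| 481 down [-0.0015 -0.0014 -1.    ] grip 0.0855 0.0 F [-0.2  0.4 -0.4]
```

View pics/j6.png

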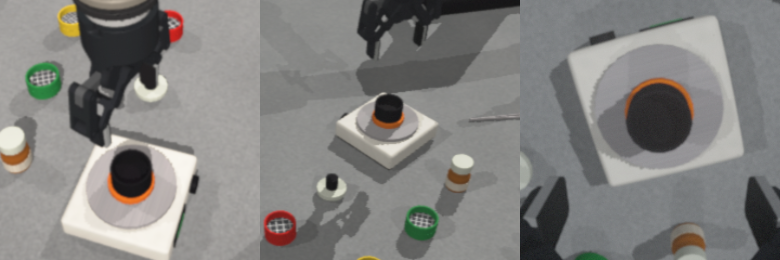

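Pan is seated squarely in the ring in all three views. Next is blue.

Emit:
{"fn": "arm_command", "kwargs": {"plan": [{"claw": 0, "tx": -0.029, "ty": -0.028, "tz": 0.0037, "ax": 0, "ay": 0, "az": 0}, {"claw": 0, "tx": -0.029, "ty": -0.028, "tz": 0.0037, "ax": 0, "ay": 0, "az": 0}, {"claw": 0, "tx": -0.029, "ty": -0.028, "tz": 0.0037, "ax": 0, "ay": 0, "az": 0}, {"claw": 0, "tx": -0.029, "ty": -0.028, "tz": 0.0037, "ax": 0, "ay": 0, "az": 0}, {"claw": 0, "tx": -0.029, "ty": -0.028, "tz": 0.0037, "ax": 0, "ay": 0, "az": 0}, {"claw": 0, "tx": -0.029, "ty": -0.028, "tz": 0.0037, "ax": 0, "ay": 0, "az": 0}, {"claw": 0, "tx": -0.029, "ty": -0.028, "tz": 0.0037, "ax": 0, "ay": 0, "az": 0}, {"claw": 0, "tx": -0.029, "ty": -0.028, "tz": 0.0037, "ax": 0, "ay": 0, "az": 0}, {"claw": 0, "tx": -0.029, "ty": -0.028, "tz": 0.0037, "ax": 0, "ay": 0, "az": 0}, {"claw": 0, "tx": -0.029, "ty": -0.028, "tz": 0.0037, "ax": 0, "ay": 0, "az": 0}]}}

```text
clock: 11.52
tcp_pos: [0.6204, -0.0619, 0.3123]
orientation: [-0.591, -3.084, 0.0]
contact_force: [1.0, 1.4, 0.9]
grip_width: 0.0852
gripper_force: 0.0
```

Emit:
{"fn": "arm_command", "kwargs": {"plan": [{"claw": 0, "tx": -0.025, "ty": -0.024, "tz": 0.004, "ax": 0, "ay": 0, "az": 0}, {"claw": 0, "tx": -0.016, "ty": -0.015, "tz": 0.003, "ax": 0, "ay": 0, "az": 0}, {"claw": 0, "tx": -0.009, "ty": -0.009, "tz": 0, "ax": 0, "ay": 0, "az": 0}, {"claw": 0, "tx": -0.004, "ty": -0.004, "tz": 0, "ax": 0, "ay": 0, "az": 0}, {"claw": 0, "tx": -0.001, "ty": -0.001, "tz": 0, "ax": 0, "ay": 0, "az": 0}, {"claw": 0, "tx": 0, "ty": 0, "tz": 0, "ax": 0, "ay": 0, "az": 0}, {"claw": 0, "tx": 0, "ty": 0, "tz": 0, "ax": 0, "ay": 0, "az": 0}, {"claw": 0, "tx": 0, "ty": 0, "tz": 0, "ax": 0, "ay": 0, "az": 0}, {"claw": 0, "tx": 0, "ty": 0, "tz": 0, "ax": 0, "ay": 0, "az": 0}, {"claw": 0, "tx": 0, "ty": 0, "tz": 0, "ax": 0, "ay": 0, "az": 0}]}}

```text
clock: 12.35
tcp_pos: [0.6515, -0.1286, 0.3064]
orientation: [0.589, 3.086, 0.001]
contact_force: [-0.2, 0.1, -0.3]
grip_width: 0.0855
gripper_force: 0.0
```

```bash
python3 - <<'E'
from h import *
o=r.get_obs(); im=save('wrist','w7.png'); M=T('wrist',o)
c=fit(im,'wrist',M,'blue',np.array([.651,-.13]),BODY(0))
c=fit(im,'wrist',M,'blue',np.array([.651,-.13]),BODY(.006))
go([c[0],c[1],.024])
E
```

```text
wrist blue xy [ 0.6494 -0.1292] rms px 1.3 bbox [290. 194.] [364. 271.]
wrist blue xy [ 0.6477 -0.1286] rms px 2.24 bbox [290. 194.] [364. 271.]
t 12.4 grasp [ 0.6515 -0.1289  0.1514] shift mm [  3.6  -1.2 127.4] |d| 127 down [ 1.e-04  3.e-04 -1.e+00] grip 0.0856 0.0 F [ 0.1  0.1 -0.3]
```

View pics/w7.png

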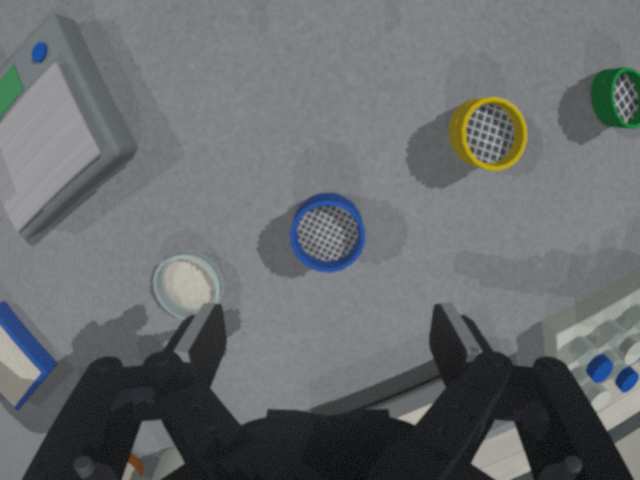

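Blue is at (328,232), upright on the table and clear of its neighbours. Grip it.

Emit:
{"fn": "arm_command", "kwargs": {"plan": [{"claw": 0, "tx": 0.001, "ty": 0, "tz": 0.032, "ax": 0, "ay": 0, "az": 0}, {"claw": 0, "tx": 0, "ty": 0, "tz": 0.032, "ax": 0, "ay": 0, "az": 0}, {"claw": 0, "tx": 0, "ty": 0, "tz": 0.027, "ax": 0, "ay": 0, "az": 0}, {"claw": 0, "tx": 0, "ty": 0, "tz": 0.018, "ax": 0, "ay": 0, "az": 0}, {"claw": 0, "tx": 0, "ty": 0, "tz": 0.01, "ax": 0, "ay": 0, "az": 0}, {"claw": 0, "tx": 0, "ty": 0, "tz": 0.005, "ax": 0, "ay": 0, "az": 0}, {"claw": 0, "tx": 0, "ty": 0, "tz": 0.003, "ax": 0, "ay": 0, "az": 0}, {"claw": 0, "tx": 0, "ty": 0, "tz": 0, "ax": 0, "ay": 0, "az": 0}, {"claw": 0.3, "tx": 0, "ty": 0, "tz": 0, "ax": 0, "ay": 0, "az": 0}, {"claw": 0.3, "tx": 0, "ty": 0, "tz": 0, "ax": 0, "ay": 0, "az": 0}]}}

```text
clock: 13.23
tcp_pos: [0.6512, -0.1294, 0.1805]
orientation: [0.591, 3.083, 0.0]
contact_force: [0.8, 0.3, 0.1]
grip_width: 0.0638
gripper_force: 0.0
```

Emit:
{"fn": "arm_command", "kwargs": {"plan": [{"claw": 0.5, "tx": 0, "ty": 0, "tz": 0, "ax": 0, "ay": 0, "az": 0}, {"claw": 0.6, "tx": 0, "ty": 0, "tz": 0, "ax": 0, "ay": 0, "az": 0}, {"claw": 0.6, "tx": 0, "ty": 0, "tz": 0, "ax": 0, "ay": 0, "az": 0}, {"claw": 0.6, "tx": 0, "ty": 0, "tz": 0, "ax": 0, "ay": 0, "az": 0}, {"claw": 0.6, "tx": 0, "ty": 0, "tz": 0, "ax": 0, "ay": 0, "az": 0}, {"claw": 0.6, "tx": 0, "ty": 0, "tz": 0, "ax": 0, "ay": 0, "az": 0}, {"claw": 0.6, "tx": 0, "ty": 0, "tz": 0, "ax": 0, "ay": 0, "az": 0}, {"claw": 0.6, "tx": 0, "ty": 0, "tz": 0, "ax": 0, "ay": 0, "az": 0}, {"claw": 0.6, "tx": 0, "ty": 0, "tz": 0, "ax": 0, "ay": 0, "az": 0}, {"claw": 0.6, "tx": 0, "ty": 0, "tz": 0, "ax": 0, "ay": 0, "az": 0}]}}

```text
clock: 14.07
tcp_pos: [0.6511, -0.1294, 0.1805]
orientation: [0.591, 3.084, 0.0]
contact_force: [-0.7, 0.5, 6.5]
grip_width: 0.0512
gripper_force: 31.0
```

```bash
python3 - <<'E'
from h import *
go([.4543,.307,.19])
E
```

```text
t 14.07 grasp [ 0.6514 -0.1294  0.0255] shift mm [ 344.2  332.6 -164.9] |d| 506 down [ 1.8e-03 -1.0e-04 -1.0e+00] grip 0.0512 31.0 F [-0.7  0.5  6.5]
```

Emit:
{"fn": "arm_command", "kwargs": {"plan": [{"claw": 0.6, "tx": 0, "ty": 0, "tz": -0.04, "ax": 0, "ay": 0, "az": 0}, {"claw": 0.6, "tx": 0, "ty": 0, "tz": -0.04, "ax": 0, "ay": 0, "az": 0}, {"claw": 0.6, "tx": 0, "ty": 0, "tz": -0.04, "ax": 0, "ay": 0, "az": 0}, {"claw": 0.6, "tx": 0.012, "ty": 0.012, "tz": -0.035, "ax": 0, "ay": 0, "az": 0}, {"claw": 0.6, "tx": 0.029, "ty": 0.028, "tz": 0, "ax": 0, "ay": 0, "az": 0}, {"claw": 0.6, "tx": 0.029, "ty": 0.028, "tz": 0, "ax": 0, "ay": 0, "az": 0}, {"claw": 0.6, "tx": 0.029, "ty": 0.028, "tz": 0, "ax": 0, "ay": 0, "az": 0}, {"claw": 0.6, "tx": 0.029, "ty": 0.028, "tz": 0, "ax": 0, "ay": 0, "az": 0}, {"claw": 0.6, "tx": 0.029, "ty": 0.028, "tz": 0, "ax": 0, "ay": 0, "az": 0}, {"claw": 0.6, "tx": 0.029, "ty": 0.028, "tz": 0, "ax": 0, "ay": 0, "az": 0}]}}

```text
clock: 14.9
tcp_pos: [0.5431, 0.1082, 0.3346]
orientation: [0.592, 3.085, 0.001]
contact_force: [-0.2, 0.2, -0.5]
grip_width: 0.0509
gripper_force: 32.1
```

Emit:
{"fn": "arm_command", "kwargs": {"plan": [{"claw": 0.6, "tx": 0.029, "ty": 0.028, "tz": -0.003, "ax": 0, "ay": 0, "az": 0}, {"claw": 0.6, "tx": 0.029, "ty": 0.028, "tz": -0.003, "ax": 0, "ay": 0, "az": 0}, {"claw": 0.6, "tx": 0.029, "ty": 0.028, "tz": -0.003, "ax": 0, "ay": 0, "az": 0}, {"claw": 0.6, "tx": 0.029, "ty": 0.028, "tz": -0.003, "ax": 0, "ay": 0, "az": 0}, {"claw": 0.6, "tx": 0.02, "ty": 0.02, "tz": 0, "ax": 0, "ay": 0, "az": 0}, {"claw": 0.6, "tx": 0.012, "ty": 0.012, "tz": 0, "ax": 0, "ay": 0, "az": 0}, {"claw": 0.6, "tx": 0.006, "ty": 0.006, "tz": 0, "ax": 0, "ay": 0, "az": 0}, {"claw": 0.6, "tx": 0.003, "ty": 0.003, "tz": 0, "ax": 0, "ay": 0, "az": 0}, {"claw": 0.6, "tx": 0, "ty": 0, "tz": 0, "ax": 0, "ay": 0, "az": 0}, {"claw": 0.6, "tx": 0, "ty": 0, "tz": 0, "ax": 0, "ay": 0, "az": 0}]}}

```text
clock: 15.73
tcp_pos: [0.4558, 0.3055, 0.3461]
orientation: [0.595, 3.084, -0.001]
contact_force: [-1.0, 0.1, -0.6]
grip_width: 0.0508
gripper_force: 32.1
```

```bash
python3 - <<'E'
from h import *
o=r.get_obs();p=o['tcp_pos']
look('j8',[('scene','blue',p[:2],p[2]-.155-.0255),('side','black',(.4543,.307),.047),('scene','black',(.4543,.307),.047)])
go([.4543,.307,.075+.0265])
E
```

```text
scene blue xy [0.4566 0.3019] rms px 1.14 bbox [387.  64.] [410.  92.]
side black xy [0.4533 0.3078] rms px 1.8 bbox [283. 359.] [318. 400.]
scene black xy [0.4561 0.3062] rms px 1.46 bbox [376. 117.] [400. 142.]
t 15.88 grasp [0.4559 0.3054 0.1912] shift mm [ 2.1  0.9 89.7] |d| 90 down [ 2.e-04 -5.e-04 -1.e+00] grip 0.0511 32.1 F [-0.3 -0.1 -1.2]
```

Emit:
{"fn": "arm_command", "kwargs": {"plan": [{"claw": 0.6, "tx": 0.0015, "ty": 0.0015, "tz": 0.03, "ax": 0, "ay": 0, "az": 0}, {"claw": 0.6, "tx": 0, "ty": 0, "tz": 0.025, "ax": 0, "ay": 0, "az": 0}, {"claw": 0.6, "tx": 0, "ty": 0, "tz": 0.015, "ax": 0, "ay": 0, "az": 0}, {"claw": 0.6, "tx": 0, "ty": 0, "tz": 0.008, "ax": 0, "ay": 0, "az": 0}, {"claw": 0.6, "tx": 0, "ty": 0, "tz": 0.004, "ax": 0, "ay": 0, "az": 0}, {"claw": 0.6, "tx": 0, "ty": 0, "tz": 0.003, "ax": 0, "ay": 0, "az": 0}, {"claw": 0.6, "tx": 0, "ty": 0, "tz": 0.002, "ax": 0, "ay": 0, "az": 0}, {"claw": 0.6, "tx": 0, "ty": 0, "tz": 0.001, "ax": 0, "ay": 0, "az": 0}, {"claw": 0.6, "tx": 0, "ty": 0, "tz": 0, "ax": 0, "ay": 0, "az": 0}, {"claw": 0.6, "tx": 0, "ty": 0, "tz": 0, "ax": 0, "ay": 0, "az": 0}]}}

```text
clock: 16.72
tcp_pos: [0.4544, 0.3091, 0.2588]
orientation: [0.591, 3.085, 0.001]
contact_force: [0.2, 0.2, -0.2]
grip_width: 0.051
gripper_force: 32.1
```

```bash
python3 - <<'E'
from h import *
go([.4545,.307,.075+.0255]); print(r.get_obs()['moment'])
E
```

```text
t 16.72 grasp [0.4546 0.3092 0.1038] shift mm [-0.8 -2.1  3.3] |d| 4 down [ 8.e-04  8.e-04 -1.e+00] grip 0.051 32.1 F [ 0.2  0.2 -0.2]
[0.00869607 0.01023136 0.0242635 ]
```

Emit:
{"fn": "arm_command", "kwargs": {"plan": [{"claw": 0.6, "tx": -0.0005, "ty": -0.001, "tz": 0.001, "ax": 0, "ay": 0, "az": 0}, {"claw": 0.6, "tx": 0, "ty": -0.0005, "tz": 0.001, "ax": 0, "ay": 0, "az": 0}, {"claw": 0.6, "tx": 0, "ty": 0, "tz": 0.001, "ax": 0, "ay": 0, "az": 0}, {"claw": 0.6, "tx": 0, "ty": 0, "tz": 0.001, "ax": 0, "ay": 0, "az": 0}, {"claw": 0.6, "tx": 0, "ty": 0, "tz": 0, "ax": 0, "ay": 0, "az": 0}, {"claw": 0.6, "tx": 0, "ty": 0, "tz": 0, "ax": 0, "ay": 0, "az": 0}, {"claw": 0.3, "tx": 0, "ty": 0, "tz": 0, "ax": 0, "ay": 0, "az": 0}, {"claw": 0.2, "tx": 0, "ty": 0, "tz": 0, "ax": 0, "ay": 0, "az": 0}, {"claw": 0.1, "tx": 0, "ty": 0, "tz": 0, "ax": 0, "ay": 0, "az": 0}, {"claw": 0.1, "tx": 0, "ty": 0, "tz": 0, "ax": 0, "ay": 0, "az": 0}]}}

```text
clock: 17.55
tcp_pos: [0.4541, 0.3074, 0.254]
orientation: [-0.591, -3.085, 0.0]
contact_force: [0.1, -1.1, -1.5]
grip_width: 0.0767
gripper_force: 0.0
```

Emit:
{"fn": "arm_command", "kwargs": {"plan": [{"claw": 0, "tx": 0, "ty": 0, "tz": -0.01, "ax": 0, "ay": 0, "az": 0}, {"claw": 0, "tx": 0, "ty": 0, "tz": -0.02, "ax": 0, "ay": 0, "az": 0}, {"claw": 0, "tx": 0, "ty": 0, "tz": -0.03, "ax": 0, "ay": 0, "az": 0}, {"claw": 0, "tx": 0, "ty": 0, "tz": -0.025, "ax": 0, "ay": 0, "az": 0}, {"claw": 0, "tx": 0, "ty": 0, "tz": -0.01, "ax": 0, "ay": 0, "az": 0}, {"claw": 0, "tx": 0, "ty": 0, "tz": -0.005, "ax": 0, "ay": 0, "az": 0}, {"claw": 0, "tx": 0, "ty": 0, "tz": 0, "ax": 0, "ay": 0, "az": 0}, {"claw": 0, "tx": 0, "ty": 0, "tz": 0, "ax": 0, "ay": 0, "az": 0}, {"claw": 0, "tx": 0, "ty": 0, "tz": 0, "ax": 0, "ay": 0, "az": 0}, {"claw": 0, "tx": 0, "ty": 0, "tz": 0, "ax": 0, "ay": 0, "az": 0}]}}

```text
clock: 18.38
tcp_pos: [0.4538, 0.3071, 0.3528]
orientation: [-0.591, -3.084, 0.003]
contact_force: [-0.3, 0.6, 0.3]
grip_width: 0.0855
gripper_force: 0.0
```

```bash
python3 - <<'E'
from h import *
look('j9',[(c,'blue',(.4545,.307),.075) for c in('wrist','side','scene')])
go([.6245,.004,.15])
E
```

```text
wrist blue xy [0.4516 0.3068] rms px 1.52 bbox [288. 202.] [369. 289.]
side blue xy [0.4522 0.3087] rms px 0.5 bbox [281. 345.] [319. 391.]
scene blue xy [0.4554 0.3038] rms px 0.31 bbox [377. 105.] [403. 132.]
t 18.53 grasp [0.4538 0.3071 0.1984] shift mm [-270.7 -218.4   48.5] |d| 351 down [-0.0011 -0.0011 -1.    ] grip 0.0853 0.0 F [-0.5  0.8  0.2]
```

View pics/j9.png

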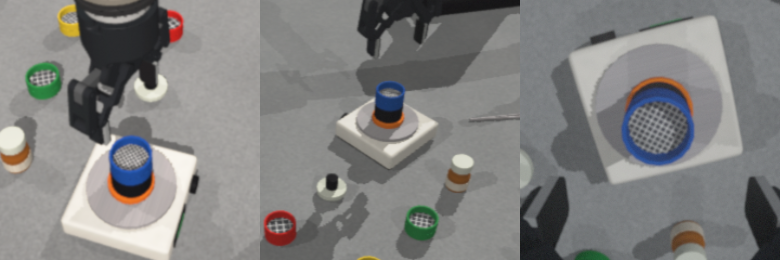

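Emit:
{"fn": "arm_command", "kwargs": {"plan": [{"claw": 0, "tx": -0.031, "ty": -0.025, "tz": 0.006, "ax": 0, "ay": 0, "az": 0}, {"claw": 0, "tx": -0.031, "ty": -0.025, "tz": 0.006, "ax": 0, "ay": 0, "az": 0}, {"claw": 0, "tx": -0.031, "ty": -0.025, "tz": 0.006, "ax": 0, "ay": 0, "az": 0}, {"claw": 0, "tx": -0.031, "ty": -0.025, "tz": 0.006, "ax": 0, "ay": 0, "az": 0}, {"claw": 0, "tx": -0.031, "ty": -0.025, "tz": 0.006, "ax": 0, "ay": 0, "az": 0}, {"claw": 0, "tx": -0.031, "ty": -0.025, "tz": 0.006, "ax": 0, "ay": 0, "az": 0}, {"claw": 0, "tx": -0.031, "ty": -0.025, "tz": 0.006, "ax": 0, "ay": 0, "az": 0}, {"claw": 0, "tx": -0.026, "ty": -0.021, "tz": 0.006, "ax": 0, "ay": 0, "az": 0}, {"claw": 0, "tx": -0.015, "ty": -0.012, "tz": 0, "ax": 0, "ay": 0, "az": 0}, {"claw": 0, "tx": -0.008, "ty": -0.006, "tz": 0, "ax": 0, "ay": 0, "az": 0}]}}

```text
clock: 19.37
tcp_pos: [0.6229, 0.0061, 0.3054]
orientation: [-0.599, -3.084, 0.003]
contact_force: [0.3, 0.3, -0.9]
grip_width: 0.0853
gripper_force: 0.0
```

Emit:
{"fn": "arm_command", "kwargs": {"plan": [{"claw": 0, "tx": -0.004, "ty": -0.003, "tz": 0, "ax": 0, "ay": 0, "az": 0}, {"claw": 0, "tx": -0.001, "ty": -0.001, "tz": 0, "ax": 0, "ay": 0, "az": 0}, {"claw": 0, "tx": 0, "ty": 0, "tz": 0, "ax": 0, "ay": 0, "az": 0}, {"claw": 0, "tx": 0, "ty": 0, "tz": 0, "ax": 0, "ay": 0, "az": 0}, {"claw": 0, "tx": 0, "ty": 0, "tz": 0, "ax": 0, "ay": 0, "az": 0}, {"claw": 0, "tx": 0, "ty": 0, "tz": 0, "ax": 0, "ay": 0, "az": 0}, {"claw": 0, "tx": 0, "ty": 0, "tz": 0, "ax": 0, "ay": 0, "az": 0}, {"claw": 0, "tx": 0, "ty": 0, "tz": 0, "ax": 0, "ay": 0, "az": 0}, {"claw": 0, "tx": 0, "ty": 0, "tz": 0, "ax": 0, "ay": 0, "az": 0}, {"claw": 0, "tx": 0, "ty": 0, "tz": 0, "ax": 0, "ay": 0, "az": 0}]}}

```text
clock: 20.2
tcp_pos: [0.6253, 0.0046, 0.3062]
orientation: [0.591, 3.085, 0.0]
contact_force: [0.6, 0.3, -0.4]
grip_width: 0.0853
gripper_force: 0.0
```

```bash
python3 - <<'E'
from h import *
o=r.get_obs(); im=save('wrist','w10.png'); M=T('wrist',o)
c=fit(im,'wrist',M,'yellow',np.array([.6245,.0045]),BODY(0))
go([.6243,.0045,.0245])
E
```

```text
wrist yellow xy [0.6227 0.0047] rms px 0.99 bbox [290. 192.] [365. 270.]
t 20.25 grasp [0.6253 0.0046 0.1512] shift mm [  0.9  -0.5 126.7] |d| 127 down [-0.  0. -1.] grip 0.0857 0.0 F [ 0.2 -0.3  0.1]
```

Emit:
{"fn": "arm_command", "kwargs": {"plan": [{"claw": 0, "tx": 0.0005, "ty": 0, "tz": 0.032, "ax": 0, "ay": 0, "az": 0}, {"claw": 0, "tx": 0, "ty": 0, "tz": 0.032, "ax": 0, "ay": 0, "az": 0}, {"claw": 0, "tx": 0, "ty": 0, "tz": 0.027, "ax": 0, "ay": 0, "az": 0}, {"claw": 0, "tx": 0, "ty": 0, "tz": 0.018, "ax": 0, "ay": 0, "az": 0}, {"claw": 0, "tx": 0, "ty": 0, "tz": 0.01, "ax": 0, "ay": 0, "az": 0}, {"claw": 0, "tx": 0, "ty": 0, "tz": 0.005, "ax": 0, "ay": 0, "az": 0}, {"claw": 0, "tx": 0, "ty": 0, "tz": 0.003, "ax": 0, "ay": 0, "az": 0}, {"claw": 0, "tx": 0, "ty": 0, "tz": 0, "ax": 0, "ay": 0, "az": 0}, {"claw": 0.3, "tx": 0, "ty": 0, "tz": 0, "ax": 0, "ay": 0, "az": 0}, {"claw": 0.3, "tx": 0, "ty": 0, "tz": 0, "ax": 0, "ay": 0, "az": 0}]}}

```text
clock: 21.08
tcp_pos: [0.6255, 0.0048, 0.1804]
orientation: [0.591, 3.083, 0.001]
contact_force: [-0.1, 0.2, -0.5]
grip_width: 0.064
gripper_force: 0.0
```

Emit:
{"fn": "arm_command", "kwargs": {"plan": [{"claw": 0.5, "tx": 0, "ty": 0, "tz": 0, "ax": 0, "ay": 0, "az": 0}, {"claw": 0.6, "tx": 0, "ty": 0, "tz": 0, "ax": 0, "ay": 0, "az": 0}, {"claw": 0.6, "tx": 0, "ty": 0, "tz": 0, "ax": 0, "ay": 0, "az": 0}, {"claw": 0.6, "tx": 0, "ty": 0, "tz": 0, "ax": 0, "ay": 0, "az": 0}, {"claw": 0.6, "tx": 0, "ty": 0, "tz": 0, "ax": 0, "ay": 0, "az": 0}, {"claw": 0.6, "tx": 0, "ty": 0, "tz": 0, "ax": 0, "ay": 0, "az": 0}, {"claw": 0.6, "tx": 0, "ty": 0, "tz": 0, "ax": 0, "ay": 0, "az": 0}, {"claw": 0.6, "tx": 0, "ty": 0, "tz": 0, "ax": 0, "ay": 0, "az": 0}, {"claw": 0.6, "tx": 0, "ty": 0, "tz": 0, "ax": 0, "ay": 0, "az": 0}, {"claw": 0.6, "tx": 0, "ty": 0, "tz": 0, "ax": 0, "ay": 0, "az": 0}]}}

```text
clock: 21.92
tcp_pos: [0.6253, 0.0048, 0.1804]
orientation: [0.591, 3.084, 0.001]
contact_force: [-1.3, 0.9, 6.6]
grip_width: 0.0508
gripper_force: 30.8
```

```bash
python3 - <<'E'
from h import *
go([.4541,.307,.2])
E
```

```text
t 21.92 grasp [0.6256 0.0048 0.0254] shift mm [ 270.8  217.5 -174.8] |d| 389 down [ 1.6e-03  3.0e-04 -1.0e+00] grip 0.0508 30.8 F [-1.3  0.9  6.6]
```

Emit:
{"fn": "arm_command", "kwargs": {"plan": [{"claw": 0.6, "tx": 0, "ty": 0, "tz": -0.04, "ax": 0, "ay": 0, "az": 0}, {"claw": 0.6, "tx": 0, "ty": 0, "tz": -0.04, "ax": 0, "ay": 0, "az": 0}, {"claw": 0.6, "tx": 0, "ty": 0, "tz": -0.04, "ax": 0, "ay": 0, "az": 0}, {"claw": 0.6, "tx": 0.012, "ty": 0.01, "tz": -0.036, "ax": 0, "ay": 0, "az": 0}, {"claw": 0.6, "tx": 0.031, "ty": 0.025, "tz": 0, "ax": 0, "ay": 0, "az": 0}, {"claw": 0.6, "tx": 0.031, "ty": 0.025, "tz": 0, "ax": 0, "ay": 0, "az": 0}, {"claw": 0.6, "tx": 0.031, "ty": 0.025, "tz": 0, "ax": 0, "ay": 0, "az": 0}, {"claw": 0.6, "tx": 0.031, "ty": 0.025, "tz": 0, "ax": 0, "ay": 0, "az": 0}, {"claw": 0.6, "tx": 0.031, "ty": 0.025, "tz": 0, "ax": 0, "ay": 0, "az": 0}, {"claw": 0.6, "tx": 0.031, "ty": 0.025, "tz": 0, "ax": 0, "ay": 0, "az": 0}]}}

```text
clock: 22.75
tcp_pos: [0.4987, 0.228, 0.3356]
orientation: [0.592, 3.085, 0.001]
contact_force: [1.2, 0.7, -0.3]
grip_width: 0.0515
gripper_force: 32.0
```

Emit:
{"fn": "arm_command", "kwargs": {"plan": [{"claw": 0.6, "tx": 0.029, "ty": 0.023, "tz": -0.008, "ax": 0, "ay": 0, "az": 0}, {"claw": 0.6, "tx": 0.022, "ty": 0.018, "tz": -0.007, "ax": 0, "ay": 0, "az": 0}, {"claw": 0.6, "tx": 0.012, "ty": 0.01, "tz": -0.004, "ax": 0, "ay": 0, "az": 0}, {"claw": 0.6, "tx": 0.006, "ty": 0.005, "tz": 0, "ax": 0, "ay": 0, "az": 0}, {"claw": 0.6, "tx": 0.003, "ty": 0.002, "tz": 0, "ax": 0, "ay": 0, "az": 0}, {"claw": 0.6, "tx": 0.001, "ty": 0, "tz": 0, "ax": 0, "ay": 0, "az": 0}, {"claw": 0.6, "tx": 0, "ty": 0, "tz": 0, "ax": 0, "ay": 0, "az": 0}, {"claw": 0.6, "tx": 0, "ty": 0, "tz": 0, "ax": 0, "ay": 0, "az": 0}, {"claw": 0.6, "tx": 0, "ty": 0, "tz": 0, "ax": 0, "ay": 0, "az": 0}, {"claw": 0.6, "tx": 0, "ty": 0, "tz": 0, "ax": 0, "ay": 0, "az": 0}]}}

```text
clock: 23.58
tcp_pos: [0.4542, 0.3066, 0.354]
orientation: [-0.594, -3.085, 0.001]
contact_force: [0.5, 0.2, -0.8]
grip_width: 0.0507
gripper_force: 32.0
```

```bash
python3 - <<'E'
from h import *
go([.4541,.3072,.103+.0265])
E
```

```text
t 23.58 grasp [0.4542 0.3065 0.199 ] shift mm [ 0.4  0.6 69.5] |d| 70 down [-1.e-04 -4.e-04 -1.e+00] grip 0.0507 32.0 F [ 0.5  0.2 -0.8]
```

Emit:
{"fn": "arm_command", "kwargs": {"plan": [{"claw": 0.6, "tx": 0, "ty": 0.0005, "tz": 0.022, "ax": 0, "ay": 0, "az": 0}, {"claw": 0.6, "tx": 0, "ty": 0, "tz": 0.02, "ax": 0, "ay": 0, "az": 0}, {"claw": 0.6, "tx": 0, "ty": 0, "tz": 0.012, "ax": 0, "ay": 0, "az": 0}, {"claw": 0.6, "tx": 0, "ty": 0, "tz": 0.006, "ax": 0, "ay": 0, "az": 0}, {"claw": 0.6, "tx": 0, "ty": 0, "tz": 0.004, "ax": 0, "ay": 0, "az": 0}, {"claw": 0.6, "tx": 0, "ty": 0, "tz": 0.002, "ax": 0, "ay": 0, "az": 0}, {"claw": 0.6, "tx": 0, "ty": 0, "tz": 0.001, "ax": 0, "ay": 0, "az": 0}, {"claw": 0.6, "tx": 0, "ty": 0, "tz": 0, "ax": 0, "ay": 0, "az": 0}, {"claw": 0.6, "tx": 0, "ty": 0, "tz": 0, "ax": 0, "ay": 0, "az": 0}, {"claw": 0.6, "tx": 0, "ty": 0, "tz": 0, "ax": 0, "ay": 0, "az": 0}]}}

```text
clock: 24.42
tcp_pos: [0.454, 0.3081, 0.2878]
orientation: [0.591, 3.085, 0.001]
contact_force: [-0.4, 0.1, -0.8]
grip_width: 0.0507
gripper_force: 32.0
```

```bash
python3 - <<'E'
from h import *
go([.4541,.3072,.103+.0255]); print(r.get_obs()['moment'])
E
```

```text
t 24.42 grasp [0.4542 0.3083 0.1328] shift mm [-0.3 -1.   4.3] |d| 4 down [ 8.e-04  8.e-04 -1.e+00] grip 0.0507 32.0 F [-0.4  0.1 -0.8]
[-0.00899566  0.02741629  0.00902622]
```

Emit:
{"fn": "arm_command", "kwargs": {"plan": [{"claw": 0.6, "tx": 0, "ty": -0.001, "tz": 0.001, "ax": 0, "ay": 0, "az": 0}, {"claw": 0.6, "tx": 0, "ty": 0, "tz": 0.0015, "ax": 0, "ay": 0, "az": 0}, {"claw": 0.6, "tx": 0, "ty": 0, "tz": 0.0015, "ax": 0, "ay": 0, "az": 0}, {"claw": 0.6, "tx": 0, "ty": 0, "tz": 0.001, "ax": 0, "ay": 0, "az": 0}, {"claw": 0.6, "tx": 0, "ty": 0, "tz": 0, "ax": 0, "ay": 0, "az": 0}, {"claw": 0.6, "tx": 0, "ty": 0, "tz": 0, "ax": 0, "ay": 0, "az": 0}, {"claw": 0.3, "tx": 0, "ty": 0, "tz": 0, "ax": 0, "ay": 0, "az": 0}, {"claw": 0.2, "tx": 0, "ty": 0, "tz": 0, "ax": 0, "ay": 0, "az": 0}, {"claw": 0.1, "tx": 0, "ty": 0, "tz": 0, "ax": 0, "ay": 0, "az": 0}, {"claw": 0.1, "tx": 0, "ty": 0, "tz": 0, "ax": 0, "ay": 0, "az": 0}]}}

```text
clock: 25.25
tcp_pos: [0.4535, 0.3071, 0.282]
orientation: [-0.591, -3.085, 0.0]
contact_force: [1.0, -0.3, -0.3]
grip_width: 0.0766
gripper_force: 0.0
```

Emit:
{"fn": "arm_command", "kwargs": {"plan": [{"claw": 0, "tx": 0, "ty": 0, "tz": -0.01, "ax": 0, "ay": 0, "az": 0}, {"claw": 0, "tx": 0, "ty": 0, "tz": -0.02, "ax": 0, "ay": 0, "az": 0}, {"claw": 0, "tx": 0, "ty": 0, "tz": -0.025, "ax": 0, "ay": 0, "az": 0}, {"claw": 0, "tx": 0, "ty": 0, "tz": -0.015, "ax": 0, "ay": 0, "az": 0}, {"claw": 0, "tx": 0, "ty": 0, "tz": -0.005, "ax": 0, "ay": 0, "az": 0}, {"claw": 0, "tx": 0, "ty": 0, "tz": 0, "ax": 0, "ay": 0, "az": 0}, {"claw": 0, "tx": 0, "ty": 0, "tz": 0, "ax": 0, "ay": 0, "az": 0}, {"claw": 0, "tx": 0, "ty": 0, "tz": 0, "ax": 0, "ay": 0, "az": 0}, {"claw": 0, "tx": 0, "ty": 0, "tz": 0, "ax": 0, "ay": 0, "az": 0}, {"claw": 0, "tx": 0, "ty": 0, "tz": 0, "ax": 0, "ay": 0, "az": 0}]}}

```text
clock: 26.08
tcp_pos: [0.4532, 0.3069, 0.3562]
orientation: [-0.591, -3.084, 0.002]
contact_force: [-0.7, -1.7, 0.1]
grip_width: 0.0853
gripper_force: 0.0
```

```bash
python3 - <<'E'
from h import *
look('j11',[(c,'yellow',(.4545,.307),.103) for c in('wrist','side','scene')])
go([.460,-.0075,.15])
E
```

```text
wrist yellow xy [0.4506 0.3071] rms px 1.48 bbox [282. 209.] [375. 307.]
side yellow xy [0.4516 0.3074] rms px 0.51 bbox [280. 332.] [320. 378.]
scene yellow xy [0.4528 0.3056] rms px 0.42 bbox [377.  92.] [405. 119.]
t 26.23 grasp [0.4533 0.3069 0.2017] shift mm [-122.5 -289.6   51.9] |d| 319 down [-6.e-04 -6.e-04 -1.e+00] grip 0.0852 0.0 F [0.4 0.2 0.2]
```

View pics/j11.png

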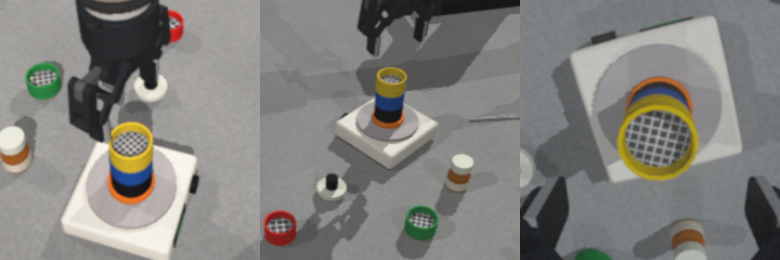

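Emit:
{"fn": "arm_command", "kwargs": {"plan": [{"claw": 0, "tx": -0.0153, "ty": -0.037, "tz": 0.007, "ax": 0, "ay": 0, "az": 0}, {"claw": 0, "tx": -0.0153, "ty": -0.037, "tz": 0.007, "ax": 0, "ay": 0, "az": 0}, {"claw": 0, "tx": -0.0153, "ty": -0.037, "tz": 0.007, "ax": 0, "ay": 0, "az": 0}, {"claw": 0, "tx": -0.0153, "ty": -0.037, "tz": 0.007, "ax": 0, "ay": 0, "az": 0}, {"claw": 0, "tx": -0.0153, "ty": -0.037, "tz": 0.007, "ax": 0, "ay": 0, "az": 0}, {"claw": 0, "tx": -0.0153, "ty": -0.037, "tz": 0.007, "ax": 0, "ay": 0, "az": 0}, {"claw": 0, "tx": -0.015, "ty": -0.035, "tz": 0.007, "ax": 0, "ay": 0, "az": 0}, {"claw": 0, "tx": -0.009, "ty": -0.02, "tz": 0.003, "ax": 0, "ay": 0, "az": 0}, {"claw": 0, "tx": -0.004, "ty": -0.008, "tz": 0, "ax": 0, "ay": 0, "az": 0}, {"claw": 0, "tx": -0.002, "ty": -0.004, "tz": 0, "ax": 0, "ay": 0, "az": 0}]}}

```text
clock: 27.07
tcp_pos: [0.4598, -0.008, 0.3051]
orientation: [-0.596, -3.084, 0.0]
contact_force: [-1.3, 0.2, 0.7]
grip_width: 0.0856
gripper_force: 0.0
```

Emit:
{"fn": "arm_command", "kwargs": {"plan": [{"claw": 0, "tx": 0, "ty": 0, "tz": 0, "ax": 0, "ay": 0, "az": 0}, {"claw": 0, "tx": 0, "ty": 0, "tz": 0, "ax": 0, "ay": 0, "az": 0}, {"claw": 0, "tx": 0, "ty": 0, "tz": 0, "ax": 0, "ay": 0, "az": 0}, {"claw": 0, "tx": 0, "ty": 0, "tz": 0, "ax": 0, "ay": 0, "az": 0}, {"claw": 0, "tx": 0, "ty": 0, "tz": 0, "ax": 0, "ay": 0, "az": 0}, {"claw": 0, "tx": 0, "ty": 0, "tz": 0, "ax": 0, "ay": 0, "az": 0}, {"claw": 0, "tx": 0, "ty": 0, "tz": 0, "ax": 0, "ay": 0, "az": 0}, {"claw": 0, "tx": 0, "ty": 0, "tz": 0, "ax": 0, "ay": 0, "az": 0}, {"claw": 0, "tx": 0, "ty": 0, "tz": 0, "ax": 0, "ay": 0, "az": 0}, {"claw": 0, "tx": 0, "ty": 0, "tz": 0, "ax": 0, "ay": 0, "az": 0}]}}

```text
clock: 27.9
tcp_pos: [0.4598, -0.0065, 0.3052]
orientation: [-0.592, -3.085, 0.0]
contact_force: [-0.7, -0.3, -0.4]
grip_width: 0.0857
gripper_force: 0.0
```

```bash
python3 - <<'E'
from h import *
o=r.get_obs(); im=save('wrist','w12.png'); M=T('wrist',o)
c=fit(im,'wrist',M,'red',np.array([.46,-.0075]),BODY(0))
go([c[0]+.002,c[1],.0245])
E
```

```text
wrist red xy [ 0.4586 -0.0078] rms px 1.08 bbox [289. 195.] [364. 273.]
t 27.95 grasp [ 0.4598 -0.0065  0.1502] shift mm [ -1.2  -0.9 125.7] |d| 126 down [ 0. -0. -1.] grip 0.0855 0.0 F [0.1 0.3 0.2]
```

Emit:
{"fn": "arm_command", "kwargs": {"plan": [{"claw": 0, "tx": -0.001, "ty": -0.001, "tz": 0.032, "ax": 0, "ay": 0, "az": 0}, {"claw": 0, "tx": 0, "ty": 0, "tz": 0.032, "ax": 0, "ay": 0, "az": 0}, {"claw": 0, "tx": 0, "ty": 0, "tz": 0.027, "ax": 0, "ay": 0, "az": 0}, {"claw": 0, "tx": 0, "ty": 0, "tz": 0.018, "ax": 0, "ay": 0, "az": 0}, {"claw": 0, "tx": 0, "ty": 0, "tz": 0.01, "ax": 0, "ay": 0, "az": 0}, {"claw": 0, "tx": 0, "ty": 0, "tz": 0.004, "ax": 0, "ay": 0, "az": 0}, {"claw": 0, "tx": 0, "ty": 0, "tz": 0.003, "ax": 0, "ay": 0, "az": 0}, {"claw": 0, "tx": 0, "ty": 0, "tz": 0, "ax": 0, "ay": 0, "az": 0}, {"claw": 0.3, "tx": 0, "ty": 0, "tz": 0, "ax": 0, "ay": 0, "az": 0}, {"claw": 0.3, "tx": 0, "ty": 0, "tz": 0, "ax": 0, "ay": 0, "az": 0}]}}

```text
clock: 28.78
tcp_pos: [0.4608, -0.0077, 0.1801]
orientation: [0.591, 3.084, 0.001]
contact_force: [0.7, -0.6, -0.4]
grip_width: 0.0637
gripper_force: 0.0
```

Emit:
{"fn": "arm_command", "kwargs": {"plan": [{"claw": 0.5, "tx": 0, "ty": 0, "tz": 0, "ax": 0, "ay": 0, "az": 0}, {"claw": 0.6, "tx": 0, "ty": 0, "tz": 0, "ax": 0, "ay": 0, "az": 0}, {"claw": 0.6, "tx": 0, "ty": 0, "tz": 0, "ax": 0, "ay": 0, "az": 0}, {"claw": 0.6, "tx": 0, "ty": 0, "tz": 0, "ax": 0, "ay": 0, "az": 0}, {"claw": 0.6, "tx": 0, "ty": 0, "tz": 0, "ax": 0, "ay": 0, "az": 0}, {"claw": 0.6, "tx": 0, "ty": 0, "tz": 0, "ax": 0, "ay": 0, "az": 0}, {"claw": 0.6, "tx": 0, "ty": 0, "tz": 0, "ax": 0, "ay": 0, "az": 0}, {"claw": 0.6, "tx": 0, "ty": 0, "tz": 0, "ax": 0, "ay": 0, "az": 0}, {"claw": 0.6, "tx": 0, "ty": 0, "tz": 0, "ax": 0, "ay": 0, "az": 0}, {"claw": 0.6, "tx": 0, "ty": 0, "tz": 0, "ax": 0, "ay": 0, "az": 0}]}}

```text
clock: 29.62
tcp_pos: [0.4608, -0.0078, 0.1802]
orientation: [0.592, 3.084, 0.001]
contact_force: [-2.1, -1.0, 6.4]
grip_width: 0.051
gripper_force: 30.1
```

```bash
python3 - <<'E'
from h import *
go([.4537,.307,.215])
E
```

```text
t 29.62 grasp [ 0.461  -0.0077  0.0252] shift mm [ 123.   289.9 -189.7] |d| 368 down [ 1.6e-03  4.0e-04 -1.0e+00] grip 0.051 30.1 F [-2.1 -1.   6.4]
```

Emit:
{"fn": "arm_command", "kwargs": {"plan": [{"claw": 0.6, "tx": 0, "ty": 0, "tz": -0.04, "ax": 0, "ay": 0, "az": 0}, {"claw": 0.6, "tx": 0, "ty": 0, "tz": -0.04, "ax": 0, "ay": 0, "az": 0}, {"claw": 0.6, "tx": 0, "ty": 0, "tz": -0.04, "ax": 0, "ay": 0, "az": 0}, {"claw": 0.6, "tx": 0, "ty": 0, "tz": -0.04, "ax": 0, "ay": 0, "az": 0}, {"claw": 0.6, "tx": 0.008, "ty": 0.018, "tz": -0.03, "ax": 0, "ay": 0, "az": 0}, {"claw": 0.6, "tx": 0.0155, "ty": 0.0375, "tz": 0, "ax": 0, "ay": 0, "az": 0}, {"claw": 0.6, "tx": 0.0155, "ty": 0.0375, "tz": 0, "ax": 0, "ay": 0, "az": 0}, {"claw": 0.6, "tx": 0.0155, "ty": 0.0375, "tz": 0, "ax": 0, "ay": 0, "az": 0}, {"claw": 0.6, "tx": 0.0155, "ty": 0.0375, "tz": 0, "ax": 0, "ay": 0, "az": 0}, {"claw": 0.6, "tx": 0.0155, "ty": 0.0375, "tz": 0, "ax": 0, "ay": 0, "az": 0}]}}

```text
clock: 30.45
tcp_pos: [0.4562, 0.2164, 0.3699]
orientation: [0.592, 3.085, 0.001]
contact_force: [1.9, 0.4, -0.8]
grip_width: 0.0508
gripper_force: 32.5
```

Emit:
{"fn": "arm_command", "kwargs": {"plan": [{"claw": 0.6, "tx": 0.015, "ty": 0.035, "tz": 0, "ax": 0, "ay": 0, "az": 0}, {"claw": 0.6, "tx": 0.011, "ty": 0.025, "tz": 0, "ax": 0, "ay": 0, "az": 0}, {"claw": 0.6, "tx": 0.006, "ty": 0.013, "tz": 0, "ax": 0, "ay": 0, "az": 0}, {"claw": 0.6, "tx": 0.003, "ty": 0.007, "tz": 0, "ax": 0, "ay": 0, "az": 0}, {"claw": 0.6, "tx": 0.002, "ty": 0.004, "tz": 0, "ax": 0, "ay": 0, "az": 0}, {"claw": 0.6, "tx": 0, "ty": 0, "tz": 0, "ax": 0, "ay": 0, "az": 0}, {"claw": 0.6, "tx": 0, "ty": 0, "tz": 0, "ax": 0, "ay": 0, "az": 0}, {"claw": 0.6, "tx": 0, "ty": 0, "tz": 0, "ax": 0, "ay": 0, "az": 0}, {"claw": 0.6, "tx": 0, "ty": 0, "tz": 0, "ax": 0, "ay": 0, "az": 0}, {"claw": 0.6, "tx": 0, "ty": 0, "tz": 0, "ax": 0, "ay": 0, "az": 0}]}}

```text
clock: 31.28
tcp_pos: [0.4539, 0.3055, 0.3693]
orientation: [0.594, 3.085, -0.0]
contact_force: [1.1, 0.1, -0.4]
grip_width: 0.0509
gripper_force: 32.5
```

```bash
python3 - <<'E'
from h import *
go([.4535,.307,.131+.0252])
E
```

```text
t 31.28 grasp [0.4539 0.3055 0.2143] shift mm [ 0.9  1.3 58.1] |d| 58 down [ 1.e-04 -1.e-04 -1.e+00] grip 0.0509 32.5 F [ 1.1  0.1 -0.4]
```

Emit:
{"fn": "arm_command", "kwargs": {"plan": [{"claw": 0.6, "tx": 0.0005, "ty": 0.0007, "tz": 0.018, "ax": 0, "ay": 0, "az": 0}, {"claw": 0.6, "tx": 0, "ty": 0, "tz": 0.015, "ax": 0, "ay": 0, "az": 0}, {"claw": 0.6, "tx": 0, "ty": 0, "tz": 0.01, "ax": 0, "ay": 0, "az": 0}, {"claw": 0.6, "tx": 0, "ty": 0, "tz": 0.005, "ax": 0, "ay": 0, "az": 0}, {"claw": 0.6, "tx": 0, "ty": 0, "tz": 0.003, "ax": 0, "ay": 0, "az": 0}, {"claw": 0.6, "tx": 0, "ty": 0, "tz": 0.002, "ax": 0, "ay": 0, "az": 0}, {"claw": 0.6, "tx": 0, "ty": 0, "tz": 0.001, "ax": 0, "ay": 0, "az": 0}, {"claw": 0.6, "tx": 0, "ty": 0, "tz": 0, "ax": 0, "ay": 0, "az": 0}, {"claw": 0.6, "tx": 0, "ty": 0, "tz": 0, "ax": 0, "ay": 0, "az": 0}, {"claw": 0.6, "tx": 0, "ty": 0, "tz": 0, "ax": 0, "ay": 0, "az": 0}]}}

```text
clock: 32.12
tcp_pos: [0.4535, 0.3074, 0.3157]
orientation: [0.591, 3.085, 0.001]
contact_force: [-0.0, 0.7, 0.3]
grip_width: 0.051
gripper_force: 32.5
```

```bash
python3 - <<'E'
from h import *
go([.4535,.307,.131+.0252]); print(r.get_obs()['moment'])
E
```

```text
t 32.12 grasp [0.4536 0.3075 0.1607] shift mm [-0.1 -0.5  4.5] |d| 4 down [ 6.e-04  6.e-04 -1.e+00] grip 0.051 32.5 F [-0.   0.7  0.3]
[ 0.02386224  0.07423135 -0.0053636 ]
```

Emit:
{"fn": "arm_command", "kwargs": {"plan": [{"claw": 0.6, "tx": 0, "ty": -0.0005, "tz": 0.001, "ax": 0, "ay": 0, "az": 0}, {"claw": 0.6, "tx": 0, "ty": 0, "tz": 0.0015, "ax": 0, "ay": 0, "az": 0}, {"claw": 0.6, "tx": 0, "ty": 0, "tz": 0.0015, "ax": 0, "ay": 0, "az": 0}, {"claw": 0.6, "tx": 0, "ty": 0, "tz": 0.001, "ax": 0, "ay": 0, "az": 0}, {"claw": 0.6, "tx": 0, "ty": 0, "tz": 0, "ax": 0, "ay": 0, "az": 0}, {"claw": 0.6, "tx": 0, "ty": 0, "tz": 0, "ax": 0, "ay": 0, "az": 0}, {"claw": 0.3, "tx": 0, "ty": 0, "tz": 0, "ax": 0, "ay": 0, "az": 0}, {"claw": 0.2, "tx": 0, "ty": 0, "tz": 0, "ax": 0, "ay": 0, "az": 0}, {"claw": 0.1, "tx": 0, "ty": 0, "tz": 0, "ax": 0, "ay": 0, "az": 0}, {"claw": 0.1, "tx": 0, "ty": 0, "tz": 0, "ax": 0, "ay": 0, "az": 0}]}}

```text
clock: 32.95
tcp_pos: [0.4531, 0.3069, 0.31]
orientation: [-0.591, -3.085, 0.0]
contact_force: [0.2, 0.3, 0.8]
grip_width: 0.0769
gripper_force: 0.0
```

Emit:
{"fn": "arm_command", "kwargs": {"plan": [{"claw": 0, "tx": 0, "ty": 0, "tz": -0.01, "ax": 0, "ay": 0, "az": 0}, {"claw": 0, "tx": 0, "ty": 0, "tz": -0.02, "ax": 0, "ay": 0, "az": 0}, {"claw": 0, "tx": 0, "ty": 0, "tz": -0.025, "ax": 0, "ay": 0, "az": 0}, {"claw": 0, "tx": 0, "ty": 0, "tz": -0.02, "ax": 0, "ay": 0, "az": 0}, {"claw": 0, "tx": 0, "ty": 0, "tz": -0.005, "ax": 0, "ay": 0, "az": 0}, {"claw": 0, "tx": 0, "ty": 0, "tz": 0, "ax": 0, "ay": 0, "az": 0}, {"claw": 0, "tx": 0, "ty": 0, "tz": 0, "ax": 0, "ay": 0, "az": 0}, {"claw": 0, "tx": 0, "ty": 0, "tz": 0, "ax": 0, "ay": 0, "az": 0}, {"claw": 0, "tx": 0, "ty": 0, "tz": 0, "ax": 0, "ay": 0, "az": 0}, {"claw": 0, "tx": 0, "ty": 0, "tz": 0, "ax": 0, "ay": 0, "az": 0}]}}

```text
clock: 33.78
tcp_pos: [0.4529, 0.3067, 0.3891]
orientation: [-0.591, -3.084, 0.003]
contact_force: [-0.2, 0.7, -0.4]
grip_width: 0.0858
gripper_force: 0.0
```

```bash
python3 - <<'E'
from h import *
look('j13',[(c,'red',(.4535,.307),.131) for c in('wrist','side','scene')])
go([.4655,.122,.15])
E
```

```text
wrist red xy [0.4508 0.3065] rms px 1.6 bbox [284. 209.] [374. 304.]
side red xy [0.4516 0.3065] rms px 0.73 bbox [278. 319.] [320. 365.]
scene red xy [0.4531 0.3054] rms px 0.48 bbox [378.  79.] [406. 106.]
t 33.93 grasp [0.453  0.3067 0.2346] shift mm [ -79.9 -166.9   84.8] |d| 204 down [-7.e-04 -7.e-04 -1.e+00] grip 0.085 0.0 F [ 0.5 -0.4 -0.9]
```

View pics/j13.png

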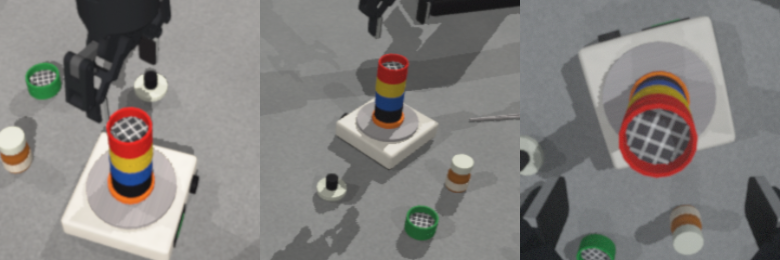

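Emit:
{"fn": "arm_command", "kwargs": {"plan": [{"claw": 0, "tx": -0.0155, "ty": -0.033, "tz": 0, "ax": 0, "ay": 0, "az": 0}, {"claw": 0, "tx": -0.0155, "ty": -0.033, "tz": 0, "ax": 0, "ay": 0, "az": 0}, {"claw": 0, "tx": -0.0155, "ty": -0.033, "tz": 0, "ax": 0, "ay": 0, "az": 0}, {"claw": 0, "tx": -0.0155, "ty": -0.033, "tz": 0, "ax": 0, "ay": 0, "az": 0}, {"claw": 0, "tx": -0.01, "ty": -0.02, "tz": 0.02, "ax": 0, "ay": 0, "az": 0}, {"claw": 0, "tx": -0.005, "ty": -0.01, "tz": 0.03, "ax": 0, "ay": 0, "az": 0}, {"claw": 0, "tx": -0.003, "ty": -0.005, "tz": 0.02, "ax": 0, "ay": 0, "az": 0}, {"claw": 0, "tx": 0, "ty": 0, "tz": 0.01, "ax": 0, "ay": 0, "az": 0}, {"claw": 0, "tx": 0, "ty": 0, "tz": 0.005, "ax": 0, "ay": 0, "az": 0}, {"claw": 0, "tx": 0, "ty": 0, "tz": 0, "ax": 0, "ay": 0, "az": 0}]}}

```text
clock: 34.77
tcp_pos: [0.4657, 0.1228, 0.3046]
orientation: [-0.59, -3.085, 0.001]
contact_force: [-0.4, 0.4, 0.1]
grip_width: 0.0851
gripper_force: 0.0
```

Emit:
{"fn": "arm_command", "kwargs": {"plan": [{"claw": 0, "tx": 0, "ty": 0, "tz": 0, "ax": 0, "ay": 0, "az": 0}, {"claw": 0, "tx": 0, "ty": 0, "tz": 0, "ax": 0, "ay": 0, "az": 0}, {"claw": 0, "tx": 0, "ty": 0, "tz": 0, "ax": 0, "ay": 0, "az": 0}, {"claw": 0, "tx": 0, "ty": 0, "tz": 0, "ax": 0, "ay": 0, "az": 0}, {"claw": 0, "tx": 0, "ty": 0, "tz": 0, "ax": 0, "ay": 0, "az": 0}, {"claw": 0, "tx": 0, "ty": 0, "tz": 0, "ax": 0, "ay": 0, "az": 0}, {"claw": 0, "tx": 0, "ty": 0, "tz": 0, "ax": 0, "ay": 0, "az": 0}, {"claw": 0, "tx": 0, "ty": 0, "tz": 0, "ax": 0, "ay": 0, "az": 0}, {"claw": 0, "tx": 0, "ty": 0, "tz": 0, "ax": 0, "ay": 0, "az": 0}, {"claw": 0, "tx": 0, "ty": 0, "tz": 0, "ax": 0, "ay": 0, "az": 0}]}}

```text
clock: 35.6
tcp_pos: [0.4658, 0.1221, 0.3052]
orientation: [-0.591, -3.085, -0.0]
contact_force: [0.4, -0.2, -0.0]
grip_width: 0.0853
gripper_force: 0.0
```

```bash
python3 - <<'E'
from h import *
o=r.get_obs(); im=save('wrist','w14.png'); M=T('wrist',o)
D=[(.008,.052),(.018,.052)]; K=[(.018,.022),(.040,.022)]
for f in (lambda:fit(im,'wrist',M,'white',np.array([.4655,.122]),D+K),lambda:fit(im,'wrist',M,'black',np.array([.4655,.122]),K)): f()
print([np.round(w(M,d['location']),4) for d in r.tip_of('lid','wrist')[:2]])
p=proj('wrist',M,circ((.4655,.122),.018,.052)); print(p.min(0),p.max(0))
go([.4655,.122,.036])
E
```

```text
wrist white xy [0.465  0.1217] rms px 1.78 bbox [293. 196.] [357. 264.]
wrist black xy [0.4655 0.122 ] rms px 6.0 bbox [ 26. 306.] [631. 479.]
[array([ 4.618e-01,  1.224e-01, -4.000e-04]), array([ 6.229e-01,  2.766e-01, -2.000e-04])]
[292.8541591  196.85610963] [364.96664622 265.86183433]
t 35.7 grasp [0.4658 0.1221 0.1502] shift mm [  0.2  -0.2 114.2] |d| 114 down [-1.e-04 -0.e+00 -1.e+00] grip 0.0852 0.0 F [ 0.   0.3 -0.5]
```

View pics/w14.png

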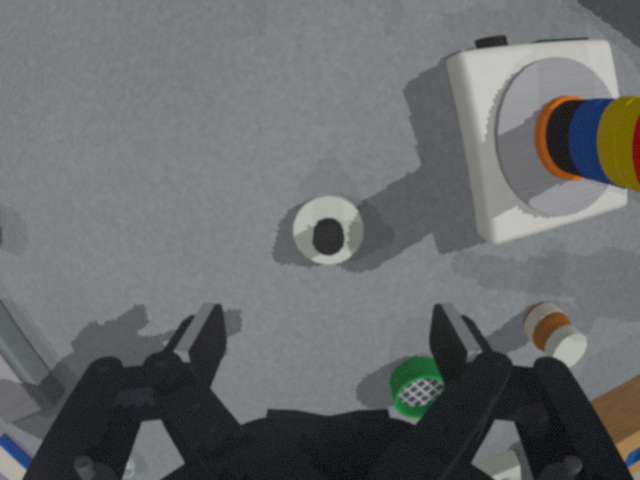

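Lid at (328,230), its knob between the pads. I'll grip the knob.

Emit:
{"fn": "arm_command", "kwargs": {"plan": [{"claw": 0, "tx": -0.0005, "ty": 0, "tz": 0.03, "ax": 0, "ay": 0, "az": 0}, {"claw": 0, "tx": 0, "ty": 0, "tz": 0.03, "ax": 0, "ay": 0, "az": 0}, {"claw": 0, "tx": 0, "ty": 0, "tz": 0.022, "ax": 0, "ay": 0, "az": 0}, {"claw": 0, "tx": 0, "ty": 0, "tz": 0.014, "ax": 0, "ay": 0, "az": 0}, {"claw": 0, "tx": 0, "ty": 0, "tz": 0.009, "ax": 0, "ay": 0, "az": 0}, {"claw": 0, "tx": 0, "ty": 0, "tz": 0.005, "ax": 0, "ay": 0, "az": 0}, {"claw": 0, "tx": 0, "ty": 0, "tz": 0.002, "ax": 0, "ay": 0, "az": 0}, {"claw": 0.3, "tx": 0, "ty": 0, "tz": 0, "ax": 0, "ay": 0, "az": 0}, {"claw": 0.6, "tx": 0, "ty": 0, "tz": 0, "ax": 0, "ay": 0, "az": 0}, {"claw": 0.6, "tx": 0, "ty": 0, "tz": 0, "ax": 0, "ay": 0, "az": 0}]}}

```text
clock: 36.53
tcp_pos: [0.4666, 0.1221, 0.194]
orientation: [0.591, 3.084, 0.002]
contact_force: [-0.3, -0.1, -0.3]
grip_width: 0.0516
gripper_force: 0.0
```

Emit:
{"fn": "arm_command", "kwargs": {"plan": [{"claw": 0.65, "tx": 0, "ty": 0, "tz": 0, "ax": 0, "ay": 0, "az": 0}, {"claw": 0.7, "tx": 0, "ty": 0, "tz": 0, "ax": 0, "ay": 0, "az": 0}, {"claw": 0.8, "tx": 0, "ty": 0, "tz": 0, "ax": 0, "ay": 0, "az": 0}, {"claw": 0.9, "tx": 0, "ty": 0, "tz": 0, "ax": 0, "ay": 0, "az": 0}, {"claw": 0.95, "tx": 0, "ty": 0, "tz": 0, "ax": 0, "ay": 0, "az": 0}, {"claw": 0.95, "tx": 0, "ty": 0, "tz": 0, "ax": 0, "ay": 0, "az": 0}, {"claw": 0.95, "tx": 0, "ty": 0, "tz": 0, "ax": 0, "ay": 0, "az": 0}, {"claw": 0.95, "tx": 0, "ty": 0, "tz": 0, "ax": 0, "ay": 0, "az": 0}, {"claw": 0.95, "tx": 0, "ty": 0, "tz": 0, "ax": 0, "ay": 0, "az": 0}, {"claw": 0.95, "tx": 0, "ty": 0, "tz": 0, "ax": 0, "ay": 0, "az": 0}]}}

```text
clock: 37.37
tcp_pos: [0.4664, 0.1221, 0.1937]
orientation: [0.591, 3.085, 0.001]
contact_force: [-0.4, -0.0, 5.9]
grip_width: 0.0209
gripper_force: 29.2
```

```bash
python3 - <<'E'
from h import *
go([.453,.307,.25])
E
```

```text
t 37.37 grasp [0.4666 0.1221 0.0387] shift mm [  80.9  166.9 -211.2] |d| 281 down [ 7.e-04  5.e-04 -1.e+00] grip 0.0209 29.2 F [-0.4 -0.   5.9]
```

Emit:
{"fn": "arm_command", "kwargs": {"plan": [{"claw": 0.95, "tx": 0, "ty": 0, "tz": -0.04, "ax": 0, "ay": 0, "az": 0}, {"claw": 0.95, "tx": 0, "ty": 0, "tz": -0.04, "ax": 0, "ay": 0, "az": 0}, {"claw": 0.95, "tx": 0, "ty": 0, "tz": -0.04, "ax": 0, "ay": 0, "az": 0}, {"claw": 0.95, "tx": 0, "ty": 0, "tz": -0.04, "ax": 0, "ay": 0, "az": 0}, {"claw": 0.95, "tx": 0, "ty": 0, "tz": -0.04, "ax": 0, "ay": 0, "az": 0}, {"claw": 0.95, "tx": 0.006, "ty": 0.013, "tz": -0.011, "ax": 0, "ay": 0, "az": 0}, {"claw": 0.95, "tx": 0.017, "ty": 0.035, "tz": 0, "ax": 0, "ay": 0, "az": 0}, {"claw": 0.95, "tx": 0.017, "ty": 0.035, "tz": 0, "ax": 0, "ay": 0, "az": 0}, {"claw": 0.95, "tx": 0.016, "ty": 0.033, "tz": 0, "ax": 0, "ay": 0, "az": 0}, {"claw": 0.95, "tx": 0.012, "ty": 0.025, "tz": 0, "ax": 0, "ay": 0, "az": 0}]}}

```text
clock: 38.2
tcp_pos: [0.4541, 0.2811, 0.4043]
orientation: [-0.588, -3.086, -0.002]
contact_force: [-0.5, -0.1, -0.8]
grip_width: 0.021
gripper_force: 29.9
```

Emit:
{"fn": "arm_command", "kwargs": {"plan": [{"claw": 0.95, "tx": 0.007, "ty": 0.014, "tz": 0, "ax": 0, "ay": 0, "az": 0}, {"claw": 0.95, "tx": 0.004, "ty": 0.008, "tz": 0, "ax": 0, "ay": 0, "az": 0}, {"claw": 0.95, "tx": 0.002, "ty": 0.004, "tz": 0, "ax": 0, "ay": 0, "az": 0}, {"claw": 0.95, "tx": 0, "ty": 0, "tz": 0, "ax": 0, "ay": 0, "az": 0}, {"claw": 0.95, "tx": 0, "ty": 0, "tz": 0, "ax": 0, "ay": 0, "az": 0}, {"claw": 0.95, "tx": 0, "ty": 0, "tz": 0, "ax": 0, "ay": 0, "az": 0}, {"claw": 0.95, "tx": 0, "ty": 0, "tz": 0, "ax": 0, "ay": 0, "az": 0}, {"claw": 0.95, "tx": 0, "ty": 0, "tz": 0, "ax": 0, "ay": 0, "az": 0}, {"claw": 0.95, "tx": 0, "ty": 0, "tz": 0, "ax": 0, "ay": 0, "az": 0}, {"claw": 0.95, "tx": 0, "ty": 0, "tz": 0, "ax": 0, "ay": 0, "az": 0}]}}

```text
clock: 39.03
tcp_pos: [0.4528, 0.3067, 0.4043]
orientation: [0.592, 3.085, 0.0]
contact_force: [-0.5, 0.5, -0.0]
grip_width: 0.021
gripper_force: 29.9
```

```bash
python3 - <<'E'
from h import *
look('j15',[(c,'red',(.4535,.307),.131) for c in('side','scene')])
go([.453,.307,.1977])
E
```

```text
side red xy [0.4518 0.3064] rms px 0.8 bbox [278. 322.] [320. 365.]
scene red xy [0.453  0.3058] rms px 0.5 bbox [378.  79.] [407. 106.]
t 39.18 grasp [0.4527 0.307  0.2492] shift mm [-0.3  0.1 51.5] |d| 51 down [-0.  0. -1.] grip 0.0206 29.9 F [ 0.7  0.3 -0.7]
```

View pics/j15.png

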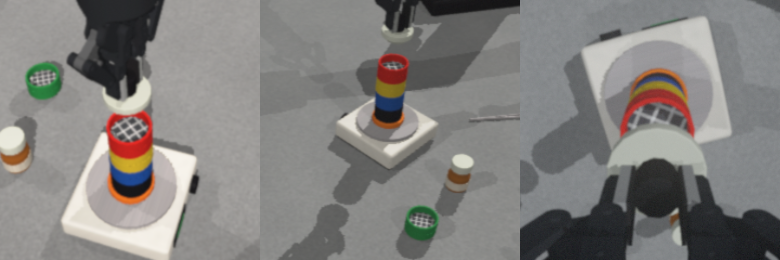

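The lid is level above the stack. Lower 48 mm, then check.

Emit:
{"fn": "arm_command", "kwargs": {"plan": [{"claw": 0.95, "tx": 0, "ty": 0, "tz": 0.015, "ax": 0, "ay": 0, "az": 0}, {"claw": 0.95, "tx": 0, "ty": 0, "tz": 0.012, "ax": 0, "ay": 0, "az": 0}, {"claw": 0.95, "tx": 0, "ty": 0, "tz": 0.009, "ax": 0, "ay": 0, "az": 0}, {"claw": 0.95, "tx": 0, "ty": 0, "tz": 0.005, "ax": 0, "ay": 0, "az": 0}, {"claw": 0.95, "tx": 0, "ty": 0, "tz": 0.003, "ax": 0, "ay": 0, "az": 0}, {"claw": 0.95, "tx": 0, "ty": 0, "tz": 0.002, "ax": 0, "ay": 0, "az": 0}, {"claw": 0.95, "tx": 0, "ty": 0, "tz": 0.002, "ax": 0, "ay": 0, "az": 0}, {"claw": 0.95, "tx": 0, "ty": 0, "tz": 0, "ax": 0, "ay": 0, "az": 0}, {"claw": 0.95, "tx": 0, "ty": 0, "tz": 0, "ax": 0, "ay": 0, "az": 0}, {"claw": 0.95, "tx": 0, "ty": 0, "tz": 0, "ax": 0, "ay": 0, "az": 0}]}}

```text
clock: 40.02
tcp_pos: [0.4529, 0.3071, 0.3566]
orientation: [0.591, 3.085, 0.001]
contact_force: [-0.9, -0.0, -1.4]
grip_width: 0.0208
gripper_force: 29.9
```

```bash
python3 - <<'E'
from h import *
go([.453,.307,.1977]); print(r.get_obs()['moment'])
E
```

```text
t 40.02 grasp [0.4529 0.3072 0.2016] shift mm [-0.1 -0.2  3.9] |d| 4 down [ 5.e-04  5.e-04 -1.e+00] grip 0.0208 29.9 F [-0.9 -0.  -1.4]
[-0.00934831 -0.02579368 -0.0258926 ]
```

Emit:
{"fn": "arm_command", "kwargs": {"plan": [{"claw": 0.95, "tx": 0, "ty": 0, "tz": 0.001, "ax": 0, "ay": 0, "az": 0}, {"claw": 0.95, "tx": 0, "ty": 0, "tz": 0.0015, "ax": 0, "ay": 0, "az": 0}, {"claw": 0.95, "tx": 0, "ty": 0, "tz": 0.001, "ax": 0, "ay": 0, "az": 0}, {"claw": 0.95, "tx": 0, "ty": 0, "tz": 0.001, "ax": 0, "ay": 0, "az": 0}, {"claw": 0.95, "tx": 0, "ty": 0, "tz": 0, "ax": 0, "ay": 0, "az": 0}, {"claw": 0.95, "tx": 0, "ty": 0, "tz": 0, "ax": 0, "ay": 0, "az": 0}, {"claw": 0.6, "tx": 0, "ty": 0, "tz": 0, "ax": 0, "ay": 0, "az": 0}, {"claw": 0.4, "tx": 0, "ty": 0, "tz": 0, "ax": 0, "ay": 0, "az": 0}, {"claw": 0.3, "tx": 0, "ty": 0, "tz": 0, "ax": 0, "ay": 0, "az": 0}, {"claw": 0.2, "tx": 0, "ty": 0, "tz": 0, "ax": 0, "ay": 0, "az": 0}]}}

```text
clock: 40.85
tcp_pos: [0.4527, 0.3071, 0.3515]
orientation: [-0.591, -3.085, 0.0]
contact_force: [1.3, 0.3, 0.8]
grip_width: 0.0675
gripper_force: 0.0
```

Emit:
{"fn": "arm_command", "kwargs": {"plan": [{"claw": 0.1, "tx": 0, "ty": 0, "tz": -0.01, "ax": 0, "ay": 0, "az": 0}, {"claw": 0, "tx": 0, "ty": 0, "tz": -0.02, "ax": 0, "ay": 0, "az": 0}, {"claw": 0, "tx": 0, "ty": 0, "tz": -0.025, "ax": 0, "ay": 0, "az": 0}, {"claw": 0, "tx": 0, "ty": 0, "tz": -0.025, "ax": 0, "ay": 0, "az": 0}, {"claw": 0, "tx": 0, "ty": 0, "tz": -0.015, "ax": 0, "ay": 0, "az": 0}, {"claw": 0, "tx": 0, "ty": 0, "tz": -0.005, "ax": 0, "ay": 0, "az": 0}, {"claw": 0, "tx": 0, "ty": 0, "tz": 0, "ax": 0, "ay": 0, "az": 0}, {"claw": 0, "tx": 0, "ty": 0, "tz": 0, "ax": 0, "ay": 0, "az": 0}, {"claw": 0, "tx": 0, "ty": 0, "tz": 0, "ax": 0, "ay": 0, "az": 0}, {"claw": 0, "tx": 0, "ty": 0, "tz": 0, "ax": 0, "ay": 0, "az": 0}]}}

```text
clock: 41.68
tcp_pos: [0.4525, 0.3069, 0.4504]
orientation: [-0.591, -3.084, 0.003]
contact_force: [0.1, -0.5, -0.0]
grip_width: 0.0853
gripper_force: 0.0
```

```bash
python3 - <<'E'
from h import *
look('j16',[(c,'red',(.453,.307),.131) for c in('side','scene')])
for t in('sieve_green','dish','jar'): print(t,[np.round(w(T('scene'),d['location']),3) for d in r.tip_of(t,'scene')[:1]])
for c in('side','scene'): print([np.round(w(T(c),d['location']),3) for d in r.tip_of('lid',c)[:1]])
a=cv2.imread('pics/j16.png'); cv2.imwrite('pics/j16.png',a)
go([.453,.307,.3])
E
```

```text
side red xy [0.4521 0.3051] rms px 0.6 bbox [280. 341.] [320. 365.]
scene red xy [0.4518 0.3076] rms px 0.27 bbox [378.  89.] [406. 106.]
sieve_green [array([ 0.635,  0.141, -0.001])]
dish [array([ 0.656, -0.254, -0.001])]
jar []
[array([0.449, 0.308, 0.16 ])]
[array([0.455, 0.307, 0.16 ])]
t 42.08 grasp [0.4527 0.307  0.2966] shift mm [-0.3  0.1 -3.4] |d| 3 down [-2.e-04 -1.e-04 -1.e+00] grip 0.0854 0.0 F [ 0.  -0.6  0.2]
```

View pics/j16.png

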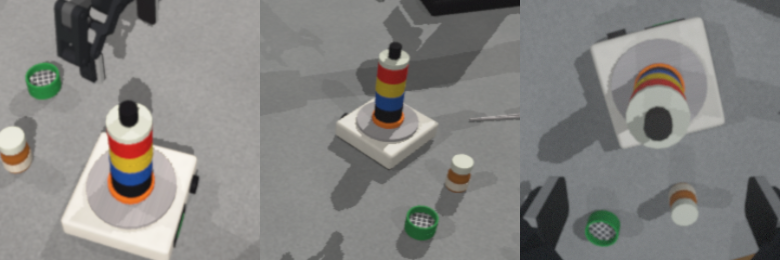

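The stack is complete and upright in all three views. The lid's origin measures 160 mm up (expected 159), and the green sieve and jar stand where they were. Handing in.

```bash
python3 -c "
from bench import r
print(r.hand_in())"
```

```text
the job is handed in; nothing more can be done
None
```

The sieve stack is built on the shaker and handed in at about 42 s of the 144 s: pan, blue, yellow, red and lid, each upright and nested, with the green sieve, dish and jar left where they were.

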